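# Put the nozzle tins and the paddle away in the baking rack

### The job

Put the baking things away in the steel rack. Each slim blue tin has its heavy nozzles hidden in one end: lift it to find out which end is heavy, then stand it upright with the heavy end down in a pocket of the rack, one tin to a pocket. Also hang the wooden paddle by its eye on the rack's peg, and leave the jar, the ramekin and the canister where they are.

Things in the scene. Friction and masses are not known exactly. Their poses are not given: they have to be found in the camera images.
- rack: fixed steel rack. Origin under the middle of its row of 3 open pockets; x along the row, away from the robot, z up. Row 236 x 80 mm, walls 64 high, 4 thick; pockets 73 x 72 inside, floor 4. Behind it (x 150 to 325 mm, under 165 high) fixed: filed sheet pan, round and heart tins, clip with green lid at left. Right of the row, at x 105 y -145, a 14 mm post 197 high on a 6 mm foot bears the peg
- pocket_0 (a point): centre of the floor of the nearest pocket of the rack; 77 mm from the next
- pocket_1 (a point): centre of the floor of the middle pocket of the rack; 77 mm from the next
- pocket_2 (a point): centre of the floor of the farthest pocket of the rack; 77 mm from the next
- peg_root (a point): on the centre line of the peg, where it leaves the top of its post. The peg is a flat steel bar, 16 mm wide and 10 mm thick, that runs 80 mm from here towards the robot (rack -x) to peg_tip, rising 10 mm; nothing stands above it
- peg_tip (a point): on the centre line of the peg, 80 mm before the post: the bar ends here in a stop 6 mm thick and 16 wide, whose top is 12 mm above this point and bottom 4 mm below it
- tin_a: closed blue square tin, aluminium caps, 140 x 50 x 50 mm, 0.35 to 0.5 kg; starts lying flat. Origin at its centre, x along its length. Heavy nozzles are fixed unseen inside its +x or its -x end, differing from tin to tin: it balances about 33 mm from the middle. Held level by its middle, that end sags in a light grip and twists the wrist in a firm one. May be absent
- tin_b: closed blue square tin, aluminium caps, 140 x 50 x 50 mm, 0.35 to 0.5 kg; starts lying flat. Origin at its centre, x along its length. Heavy nozzles are fixed unseen inside its +x or its -x end, differing from tin to tin: it balances about 33 mm from the middle. Held level by its middle, that end sags in a light grip and twists the wrist in a firm one. May be absent
- tin_c: closed blue square tin, aluminium caps, 140 x 50 x 50 mm, 0.35 to 0.5 kg; starts lying flat. Origin at its centre, x along its length. Heavy nozzles are fixed unseen inside its +x or its -x end, differing from tin to tin: it balances about 33 mm from the middle. Held level by its middle, that end sags in a light grip and twists the wrist in a firm one. May be absent
- tin_d: closed blue square tin, aluminium caps, 140 x 50 x 50 mm, 0.35 to 0.5 kg; starts lying flat. Origin at its centre, x along its length. Heavy nozzles are fixed unseen inside its +x or its -x end, differing from tin to tin: it balances about 33 mm from the middle. Held level by its middle, that end sags in a light grip and twists the wrist in a firm one. May be absent
- paddle: flat beech paddle, 180 x 60 x 14 mm, 0.15 to 0.22 kg, starts lying flat. It balances 8 mm from its centre (the origin) towards the blade; x along it from the eye end (-x) to the blade end (+x), y across its width, z out of its face (both faces alike). Gripped lightly across its width near one end and raised, it turns between the finger pads
- paddle_eye (a point): centre of the paddle's eye, a hole through the thickness, 40 mm along the length and 34 mm across; 56 mm from the middle of the paddle, with 14 mm of wood beyond it at the end and 13 mm at each side
- jar: amber glass jar with a brass cap, 64 mm wide, 80 mm high, origin under its centre; bystander
- ramekin: white ceramic bowl, 90 mm wide, 48 mm high, origin under its centre; bystander
- canister: white canister with a paper band, 80 mm wide, 70 mm high, origin under its centre; bystander

How it is judged:
By the outcome, as a careful person would: the job done as asked, in the order asked, and still so for the second after the job is handed in, with the robot touching nothing.
Of tin_a, tin_b, tin_c, tin_d only 2 to 3 are there at a start; the rules pass over those that are not, and their reading is None.
At some moment in a run one of tin_a, tin_b, tin_c, tin_d, paddle may be knocked a few centimetres aside while the robot is not near it.
Once in a run the grip may slacken for a moment while it holds something.
It also fails if it takes over 210 s, if anything falls off the work surface, if the arm or the gripper's body presses on something with over 40 N, if the wrist force passes 120 N, or if a joint passes its speed limit or range.

### The arm

A 6-joint arm with a two-finger parallel gripper is mounted at the origin on the work surface. World frame = base frame: x ahead of the robot, y to its left, z up, the work surface at z = 0. Lengths are in m, angles in rad, forces in N, time in s.
With the tool pointing down it reaches from about 0.225 to 0.875 m from the base axis. Payload 3.4 kg.
Tool frame: the origin (TCP) lies on the centre line of the jaws, within the pads' length; the fingertips stand 14 mm ahead of it and the grasp point (between the pads) lies 5 mm behind it; z points along the fingers, y is the line along which they close (so a half turn about z gives the same grasp; the last joint's range is limited). The gripper opens to 85 mm and grips with 20 to 120 N. Pads are 22 mm wide; open, the fingers measure 114 mm over their backs; the gripper's body (76 mm by 85 mm) begins 54 mm behind the grasp point. The pads swing forward as they close: fully open they stand 13 mm farther back than shut.
Start: joints at [-1.317, 0.276, 1.505, -0, 1.361, -0.121], TCP at [0.211, -0.535, 0.245] pointing down, gripper open.
Joint ranges: [-2.89, 2.89], [-0.75, 2.08], [0.22, 2.7], [-1.18, 4.32], [0.11, 2.71], [-2.7, 2.7]. Speed limits (rad/s): [2.57, 2.57, 3.14, 3.14, 3.14, 3.14].

### API

Orientations are given as a unit quaternion [w, x, y, z].
In Python, from rig import manip, eyes gives the robot as it stands.
- The arm moves only by the shell command python3 -m creep 'ROWS' [FORCE]. ROWS is JSON, a list of rows, each a list of 5 numbers: the opening, from 0 (shut) to 1 (fully open), then the shift along the tool's x, y, z normalised to -1 to 1, where 1 is 0.5 m, then the turn about the tool's z normalised to -1 to 1, where 1 is 360 degrees. In form: [[fingers, dx, dy, dz, spin], ...]. A call has 1 to 10 rows; each row is the pose to reach, as a shift and turn from the pose commanded when the call began, along the tool's axes at that moment, turning the shorter way round; what a row does not reach only later rows make up. A row lasts 1/10 s, in which the tool goes at most 50 mm and 8.59 degrees, less where a joint would pass 70% of its speed; a pose out of reach is approached as far as the arm can. A call with a number of a shift or a turn outside -1 to 1 is refused whole. A call with a gripper value outside its range is refused whole. The fingers move at their own pace and stop on an object; FORCE is the grip in N (left out, the last holds). Time passes only in rows, so rows that repeat a pose let the fingers close. It gives the time, the measured TCP pose, the force, the opening and the grip force at its end, in the units of the state.
- manip.get_state(): the state, without advancing time (a new reading comes with each control period).
- eyes.get_image(name): name is "scene" or "top" or "wrist"; returns a dict with "frame" (384x512x3 uint8, red, green, blue), "fx", "fy", "cx", "cy" (pixels), "k1" (the pictures are not rectified: a ray, as slopes to the right and down, at radius r is drawn at 1 + k1 r^2 times it, then the intrinsics apply), "R" (3x3) and "t" (3): a world point X has camera coordinates R X + t. Camera axes: x right, y down, z forward; pixel columns grow to the right and rows downward; lengths in m; the calibration is good to about 2 mm. A picture is of the moment at which its call begins. There is no depth.
- manip.sign_off(): hands the job in; it is judged then, once.
Trained networks look in the newest picture that a camera, given by its name, has taken for a name from the list of things; names that differ only in an ending like _2 or _b are one class to them, and where a whole thing is asked for, a point or a joint stands for the part that bears it (a point fixed in the world has none). Each returns a list of dicts, best first, with "confidence" (0 to 1); they miss things now and then, are a little off and sometimes report something else, mostly with a low value. They report only what shows in the picture. A call takes as long as a camera call.
- eyes.regions_of(camera, label): "mask" (384x512 bool, what is visible of it) and "bbox" ([left, top, right, bottom] in pixels, round what is visible of it).
- eyes.place_of(camera, label): "centre" ([column, row] in pixels: a listed point, or the origin of a listed thing).
The state is a dict: "clock": time; "qpos": joint angles; "qd": joint speeds; "effort": joint torques, N m; "position": TCP position; "ee_rot": TCP orientation; "contact_force": force on the tool from outside, world axes, zero at the start; "moment": the same for the moment, N m; "width": finger opening in m; "gripper_force": force on a finger pad.
Only numpy, scipy, OpenCV 4.12 (cv2) and the standard library are available. Lean on these libraries where they do the work, as an engineer would, in place of code of your own. Each camera call takes 0.05 s, during which the arm holds its last target. There are 200 camera calls.

## Working session

There is one attempt and no reset: what is moved stays moved. The work goes in short steps, Python scripts to look and compute and a shell command to move; the robot and the scene stay as the last step left them, time stands still between calls to the robot, and variables do not carry over. Pictures are saved under pics/ and viewed, at most 14 in all, crops included, and the job is handed in when it is done.

```bash
ls; mkdir -p pics; cat > h.py <<'E'
import numpy as np, cv2
from rig import manip, eyes
from scipy.spatial.transform import Rotation as Ro
def ray(im,uv):
    u=np.array([(uv[0]-im['cx'])/im['fx'],(uv[1]-im['cy'])/im['fy']]); s=u.copy()
    for _ in range(20): s=u/(1+im['k1']*(s@s))
    R=np.array(im['R']);t=np.array(im['t'])
    return -R.T@t, R.T@np.array([s[0],s[1],1.])
def plane(im,uv,z):
    c,d=ray(im,uv); return c+d*(z-c[2])/d[2]
def proj(im,X):
    p=np.array(im['R'])@np.array(X)+np.array(im['t']); s=p[:2]/p[2]; s=s*(1+im['k1']*(s@s))
    return np.array([s[0]*im['fx']+im['cx'],s[1]*im['fy']+im['cy']])
def tri(a,b):
    A=0;y=0
    for im,uv in (a,b):
        c,d=ray(im,uv);d=d/np.linalg.norm(d);P=np.eye(3)-np.outer(d,d);A=A+P;y=y+P@c
    X=np.linalg.solve(A,y); return X
def save(im,n,s=1.5): cv2.imwrite('pics/'+n+'.png',cv2.resize(im['frame'][:,:,::-1],None,fx=s,fy=s))
def st():
    s=manip.get_state(); R=Ro.from_quat(np.roll(s['ee_rot'],-1)).as_matrix()
    return s,np.array(s['position']),R
def to(X,yaw=None):
    """rows values to move TCP to world X with tool y axis along world angle yaw(mod pi)"""
    s,p,R=st(); d=R.T@(np.array(X)-p)/.5; sp=0
    out=[]
    if yaw is not None:
        cur=np.arctan2(R[1,1],R[0,1]); dw=(yaw-cur+np.pi/2)%np.pi-np.pi/2
        sp=-dw/(2*np.pi)  # tool z is down
    return np.round(np.r_[d,sp],4)
E
python3 - <<'E'
from h import *
s,p,R=st();print(s);print(R.round(3))
T=eyes.get_image('top');S=eyes.get_image('scene')
save(T,'t0');save(S,'s0')
for cam in('top','scene'):
  im=T if cam=='top' else S
  print(cam,np.array(im['R']).round(2).tolist(),(-np.array(im['R']).T@np.array(im['t'])).round(3))
  for l,z in (('rack',0),('pocket_0',.004),('pocket_1',.004),('pocket_2',.004),('peg_root',.19),('peg_tip',.2),('tin_a',.025),('paddle',.007),('paddle_eye',.007),('jar',0),('ramekin',0),('canister',0)):
    for d in eyes.place_of(cam,l)[:4]: print(l,round(d['confidence'],2),np.round(d['centre']),plane(im,d['centre'],z).round(3))
E
```

```text
pics
{'clock': 0.0, 'qpos': array([-1.31699693e+00,  2.76581330e-01,  1.50611511e+00, -3.37388391e-06,
        1.36071034e+00, -1.21000238e-01]), 'qd': array([ 2.07932806e-04,  2.28234519e-04,  1.43517485e-05, -5.13461303e-04,
       -2.35280522e-03, -9.08119774e-04]), 'effort': array([-7.25951340e-04, -4.16778338e+01, -2.45805126e+01, -2.84399339e-04,
        1.09666813e-02,  2.30703286e-06]), 'position': array([ 0.21036693, -0.53459947,  0.24445467]), 'ee_rot': array([-9.04955631e-04,  9.82491513e-01,  1.86305139e-01, -6.18303119e-05]), 'contact_force': array([-0.79595795,  0.2532776 ,  0.46945275]), 'moment': array([-0.03618541, -0.00743332,  0.01578298]), 'gripper_force': 0.0, 'width': 0.08520410042098434}
[[ 0.931  0.366 -0.   ]
 [ 0.366 -0.931  0.002]
 [ 0.    -0.002 -1.   ]]
top [[-0.01, -1.0, 0.02], [-1.0, 0.01, -0.05], [0.05, -0.02, -1.0]] [0.521 0.081 1.191]
rack 0.8 [278. 203.] [ 0.555 -0.021  0.   ]
rack 0.73 [280. 209.] [ 0.535 -0.025  0.   ]
pocket_0 0.97 [282. 207.] [ 0.54  -0.032  0.004]
pocket_0 0.78 [276. 186.] [ 0.613 -0.015  0.004]
pocket_0 0.56 [284. 227.] [ 0.47
[... 1649 characters left out ...]
71 -0.032  0.004]
pocket_2 0.93 [244. 192.] [ 0.546 -0.03   0.004]
pocket_2 0.32 [305. 252.] [0.568 0.32  0.004]
peg_root 0.77 [198. 153.] [ 0.646 -0.162  0.19 ]
peg_root 0.71 [342. 290.] [0.668 0.538 0.19 ]
peg_tip 0.91 [210. 141.] [ 0.58  -0.172  0.2  ]
peg_tip 0.69 [246. 191.] [0.639 0.099 0.2  ]
tin_a 0.81 [270. 227.] [0.595 0.17  0.025]
tin_a 0.76 [304. 206.] [0.436 0.188 0.025]
tin_a 0.7 [304. 253.] [0.581 0.327 0.025]
tin_a 0.68 [367. 264.] [0.458 0.498 0.025]
paddle 0.72 [201. 151.] [ 0.539 -0.329  0.007]
paddle_eye 0.9 [211. 146.] [ 0.489 -0.32   0.007]
jar 0.95 [259. 269.] [0.729 0.259 0.   ]
ramekin 0.59 [367. 266.] [0.449 0.499 0.   ]
canister 0.79 [343. 288.] [0.571 0.495 0.   ]
```

View pics/t0.png

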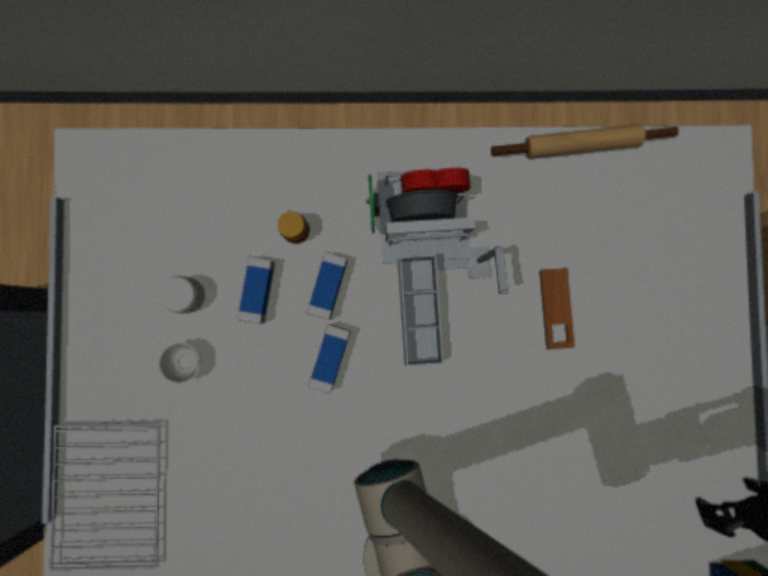

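```bash
cat > det.py <<'E'
from h import *
def rects(cam,im,lab,z,n=4):
    out=[]
    for d in eyes.regions_of(cam,lab)[:n]:
        m=d['mask'].astype(np.uint8)
        c=cv2.findContours(m,cv2.RETR_EXTERNAL,cv2.CHAIN_APPROX_NONE)[0]
        if not c: continue
        c=max(c,key=cv2.contourArea)[:,0]
        P=np.array([plane(im,q,z)[:2] for q in c])
        (x,y),(w,h),a=cv2.minAreaRect((P*1000).astype(np.float32))
        if w<h:w,h,a=h,w,a+90
        out.append((round(d['confidence'],2),round(x),round(y),round(w),round(h),round((a+90)%180-90,1)))
    return out
E
python3 - <<'E'
from det import *
T=eyes.get_image('top')
for l,z in(('tin_a',.05),('paddle',.014),('rack',.064)):
  print(l,rects('top',T,l,z))
S=eyes.get_image('scene')
print('tin scene',rects('scene',S,'tin_a',.05)); print('pad',rects('scene',S,'paddle',.014))
E
```

```text
tin_a [(0.97, 589, 334, 140, 59, -9.2), (0.95, 439, 175, 140, 51, -16.8), (0.69, 597, 180, 139, 53, -17.1)]
paddle [(0.85, 544, -331, 179, 64, 3.5), (0.18, 583, 506, 93, 74, 89.5)]
rack [(0.93, 652, -70, 433, 262, 12.7)]
tin scene [(0.92, 450, 191, 158, 80, -17.5), (0.66, 602, 346, 158, 71, -8.9), (0.61, 609, 197, 154, 83, -15.9)]
pad [(0.75, 550, -327, 180, 72, 3.3)]
```

View pics/s0.png

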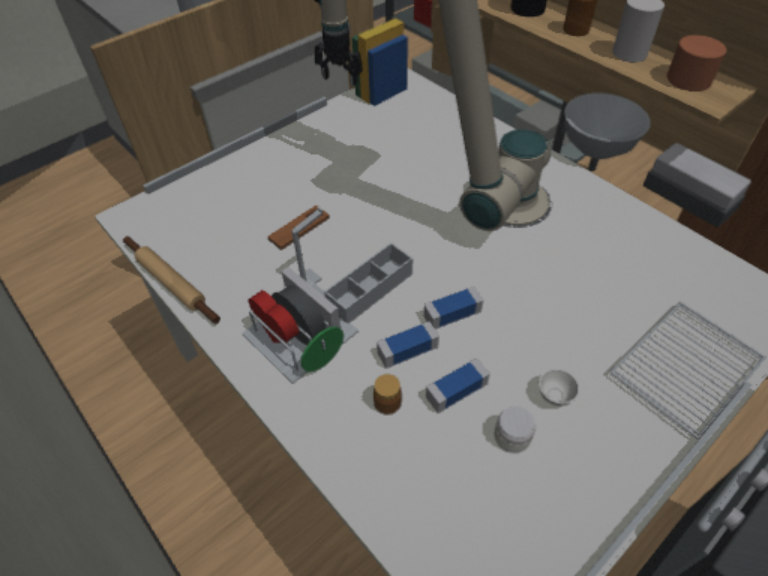

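```bash
python3 - <<'E'
from h import *
print(to([.442,.177,.245],np.radians(73)))
T=eyes.get_image('top'); tp={l:eyes.place_of('top',l)[0]['centre'] for l in('peg_root','peg_tip','paddle_eye')}
S=eyes.get_image('scene'); sp={l:eyes.place_of('scene',l)[0]['centre'] for l in('peg_root','peg_tip','paddle_eye')}
for l in tp: print(l,tri((T,tp[l]),(S,sp[l])).round(4))
E
```

```text
[ 9.5230e-01 -1.1558e+00  6.0000e-04  1.0690e-01]
peg_root [ 0.6471 -0.1702  0.1923]
peg_tip [0.5115 0.0021 0.0716]
paddle_eye [ 0.4953 -0.3193  0.0357]
```

```bash
python3 -m creep '[[1,0.06,-0.07,0,0.02],[1,0.12,-0.14,0,0.04],[1,0.18,-0.21,0,0.06],[1,0.24,-0.28,0,0.08],[1,0.3,-0.36,0,0.1],[1,0.36,-0.43,0,0.107],[1,0.42,-0.5,0,0.107],[1,0.48,-0.58,0,0.107],[1,0.54,-0.64,0,0.107],[1,0.58,-0.7,0,0.107]]' 40; python3 - <<'E'
from h import *
print(to([.442,.177,.245],np.radians(73)))
E
```

```text
clock: 3.05
position: [0.3531, -0.1013, 0.2457]
ee_rot: [0.0, 0.989, -0.148, 0.001]
contact_force: [0.5, -0.0, 0.7]
width: 0.0852
gripper_force: 0.0
[ 0.0074 -0.5843  0.0016  0.    ]
```

```bash
python3 -m creep '[[1,0,-0.08,0,0],[1,0,-0.17,0,0],[1,0,-0.26,0,0],[1,0,-0.35,0,0],[1,0,-0.44,0,0],[1,0,-0.51,0,0],[1,0,-0.55,0,0],[1,0,-0.57,0,0],[1,0,-0.57,0,0],[1,0,-0.57,0,0]]'; python3 - <<'E'
from det import *
s,p,R=st();print(p)
W=eyes.get_image('wrist');save(W,'w1')
print((-np.array(W['R']).T@np.array(W['t'])).round(3),np.array(W['R']).round(2).tolist())
print(rects('wrist',W,'tin_a',.05))
T=eyes.get_image('top');print(rects('top',T,'tin_a',.05))
for l in('pocket_0','peg_root','peg_tip'):
  print(l,[(round(d['confidence'],2),plane(T,d['centre'],.004 if l[1]=='o' else .197).round(3)) for d in eyes.place_of('top',l)])
E
```

```text
clock: 4.05
position: [0.4354, 0.1684, 0.2452]
ee_rot: [0.001, 0.989, -0.148, -0.0]
contact_force: [0.2, 0.6, -0.1]
width: 0.0852
gripper_force: 0.0
[0.43540614 0.16842211 0.24516019]
[0.509 0.146 0.372] [[-0.29, -0.96, 0.0], [-0.91, 0.28, 0.3], [-0.29, 0.09, -0.95]]
[(0.82, 572, 186, 92, 55, -16.8), (0.71, 441, 177, 139, 50, -18.3), (0.69, 588, 325, 140, 73, -9.5)]
[(0.97, 591, 333, 143, 59, -9.4), (0.81, 479, 164, 57, 51, -18.9), (0.66, 597, 181, 139, 53, -17.8), (0.64, 725, 252, 74, 62, 44.4)]
pocket_0 [(0.88, array([ 0.542, -0.026,  0.004])), (0.86, array([ 0.475, -0.03 ,  0.004])), (0.67, array([ 0.623, -0.023,  0.004]))]
peg_root [(0.96, array([ 0.642, -0.165,  0.197]))]
peg_tip [(0.91, array([ 0.572, -0.165,  0.197])), (0.55, array([ 0.65 , -0.168,  0.197]))]
```

View pics/w1.png

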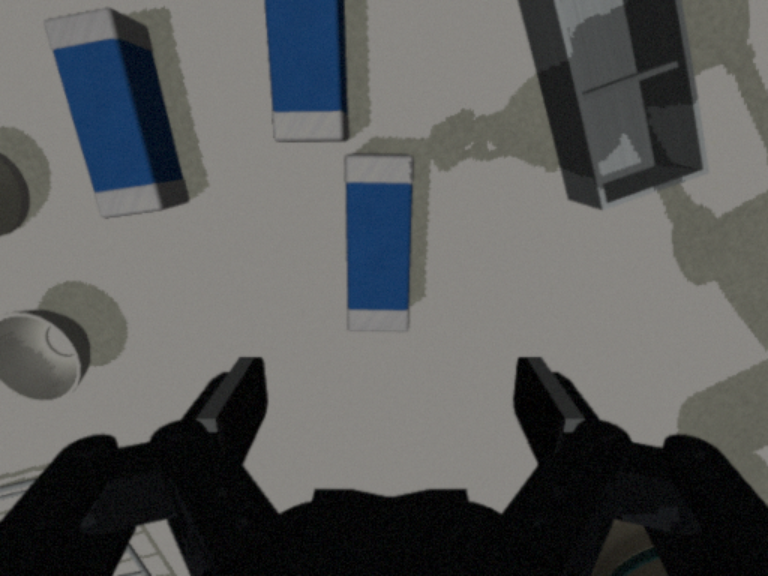

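```bash
python3 - <<'E'
from h import *
print(to([.441,.177,.023],np.radians(71.8)))
E
```

```text
[ 0.005  -0.0191  0.4448  0.003 ]
```

```bash
python3 -m creep '[[1,0.005,-0.018,0.08,0.003],[1,0.005,-0.018,0.16,0.003],[1,0.005,-0.018,0.24,0.003],[1,0.005,-0.018,0.32,0.003],[1,0.005,-0.018,0.38,0.003],[1,0.005,-0.018,0.42,0.003],[1,0.005,-0.018,0.44,0.003],[1,0.005,-0.018,0.445,0.003],[1,0.005,-0.018,0.445,0.003],[1,0.005,-0.018,0.445,0.003]]' 60; python3 -c "
from h import *
print(to([.441,.177,.023],np.radians(71.8)),st()[0]['moment'])"; python3 -m creep '[[0,0,0,0,0],[0,0,0,0,0],[0,0,0,0,0],[0,0,0,0,0],[0,0,0,0,0],[0,0,0,0,0],[0,0,-0.0,-0.02,0],[0,0,0,-0.04,0],[0,0,0,-0.06,0],[0,0,0,-0.06,0]]' 60;python3 -c "
from h import *
s,p,R=st();print(p,s['moment'],R.T@s['moment'],s['contact_force'],s['width'],R.round(2))"
```

```text
clock: 5.4
position: [0.4418, 0.1773, 0.0238]
ee_rot: [-0.0, 0.988, -0.158, 0.001]
contact_force: [-0.1, 1.0, 0.2]
width: 0.0856
gripper_force: 0.0
[-0.0013  0.0011  0.0016  0.0002] [-0.03372584  0.00433748 -0.00336119]
clock: 6.4
position: [0.442, 0.1774, 0.0543]
ee_rot: [-0.001, 0.988, -0.157, 0.002]
contact_force: [0.1, -0.0, -4.7]
width: 0.0494
gripper_force: 63.8
[0.44196911 0.1774117  0.05434819] [-0.01698437 -0.19795503 -0.06460802] [0.04523722 0.19353211 0.06440324] [ 0.12001286 -0.01424439 -4.71739969] 0.04937614197931219 [[ 0.95 -0.31  0.  ]
 [-0.31 -0.95  0.  ]
 [ 0.   -0.   -1.  ]]
```

```bash
python3 -m creep '[[0,0,0,0.02,0],[0,0,0,0.04,0],[0,0,0,0.058,0],[0,0,0,0.06,0],[0.75,0,0,0.06,0],[0.75,0,0,0.06,0],[0.75,0.03,0,0.06,0],[0.75,0.06,0,0.06,0],[0.75,0.09,0,0.06,0],[0.75,0.09,0,0.06,0]]' 60;  python3 -m creep '[[0,0,0,0,0],[0,0,0,0,0],[0,0,0,0,0],[0,0,0,0,0],[0,0,0,0,0],[0,0,0,-0.05,0],[0,0,0,-0.1,0],[0,0,0,-0.15,0],[0,0,0,-0.2,0],[0,0,0,-0.24,0]]' 20;python3 -m creep '[[0,0,0,-0.04,0],[0,0,0,-0.08,0],[0,0,0,-0.12,0],[0,0,0,-0.14,0],[0,0,0,-0.14,0],[0,0,0,-0.14,0]]' 20; python3 - <<'E'
from h import *
s,p,R=st();print(p,R.T@s['moment'],s['contact_force'],s['width'])
S=eyes.get_image('scene');W=eyes.get_image('wrist')
cv2.imwrite('pics/h1.png',np.hstack([cv2.resize(S['frame'][60:300,200:400],(400,480)),cv2.resize(W['frame'],(400,480))])[:,:,::-1])
E
```

```text
clock: 7.4
position: [0.4876, 0.1625, 0.0229]
ee_rot: [-0.0, 0.987, -0.158, 0.002]
contact_force: [0.6, -0.1, 0.0]
width: 0.0642
gripper_force: 0.0
clock: 8.4
position: [0.4822, 0.1634, 0.1432]
ee_rot: [0.0, 0.988, -0.158, -0.001]
contact_force: [1.2, -0.6, -4.5]
width: 0.0498
gripper_force: 21.8
clock: 9.0
position: [0.4825, 0.1631, 0.2116]
ee_rot: [0.0, 0.988, -0.157, -0.001]
contact_force: [-0.5, 0.3, -4.8]
width: 0.05
gripper_force: 21.8
[0.48245432 0.1630729  0.2116134 ] [ 0.01571109  0.17838776 -0.0378035 ] [-0.51332426  0.34755183 -4.80751599] 0.04996135210901328
```

View pics/h1.png

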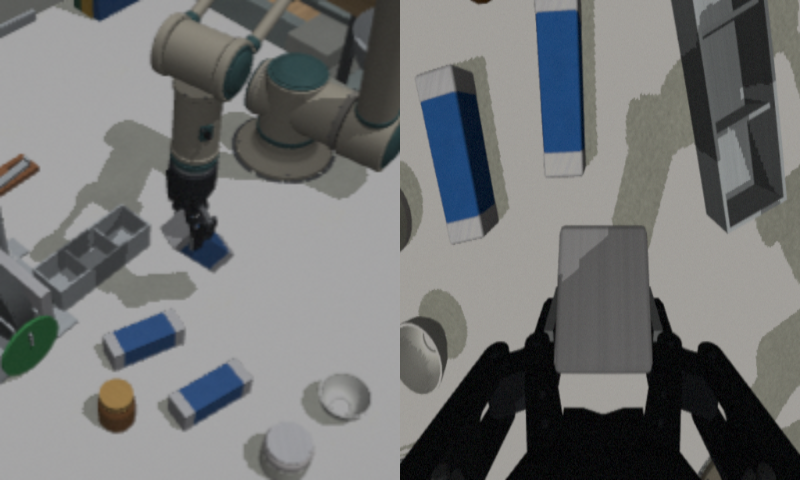

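```bash
python3 -m creep '[[0,-0.1,0,0,0],[0,-0.1,0,0,0],[0,-0.1,0,0.1,0],[0,-0.1,0,0,0],[0,-0.1,0,0,0],[0,0,0,0.02,0],[0,-0.1,0,0,0],[0,-0.1,0,0,0],[0,-0.1,0,0,0],[0,-0.1,0,0,0]]' 20; python3 - <<'E'
from h import *
s,p,R=st();print(p,R.T@s['moment'],s['contact_force'],s['width'])
S=eyes.get_image('scene');W=eyes.get_image('wrist');save(W,'h2');save(S,'h2s')
E
```

```text
clock: 10.1
position: [0.437, 0.1788, 0.2129]
ee_rot: [-0.0, 0.988, -0.157, 0.001]
contact_force: [0.6, 1.2, -5.3]
width: 0.0496
gripper_force: 25.7
[0.43696457 0.17881729 0.21290259] [-0.03614004 -0.18589541  0.04394572] [ 0.56426305  1.1797542  -5.25863263] 0.04961374779245672
```

```bash
python3 -m creep '[[0,0,0,0,0],[0,0,0,0,0],[0,0,0,0,0],[0,0,0,0,0]]' 20; python3 - <<'E'
from h import *
s,p,R=st();print(p,R.T@s['moment'],s['contact_force'],s['width'])
S=eyes.get_image('scene');W=eyes.get_image('wrist')
cv2.imwrite('pics/h3.png',np.hstack([cv2.resize(S['frame'][60:300,200:400],(400,480)),cv2.resize(W['frame'],(400,480))])[:,:,::-1])
E
```

```text
clock: 10.6
position: [0.4361, 0.1786, 0.2129]
ee_rot: [-0.0, 0.988, -0.158, 0.0]
contact_force: [0.4, -0.4, -4.4]
width: 0.0497
gripper_force: 25.7
[0.43608482 0.1786392  0.21290941] [ 0.01753193 -0.12637697 -0.00432707] [ 0.42238251 -0.37432171 -4.39926561] 0.04974946937864701
```

View pics/h3.png

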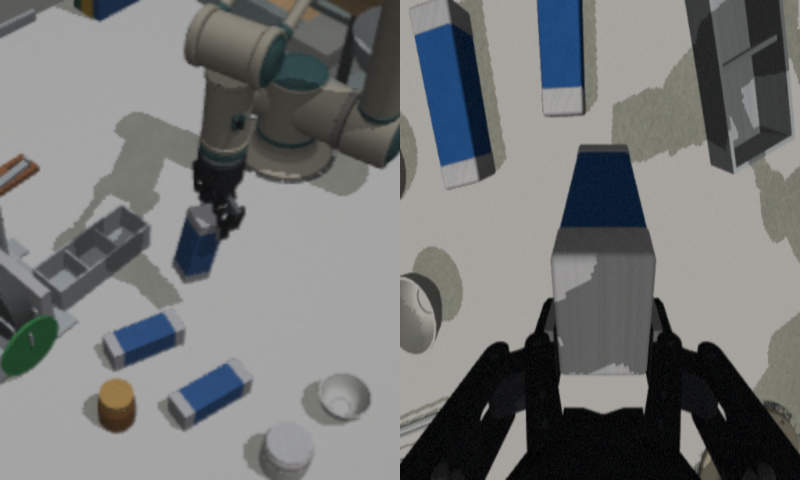

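```bash
python3 -m creep '[[0,0.06,0,0,0],[0,0.06,0,0,0],[0,0.06,0,0,0],[0,0.06,0,0,0],[0,0.06,0,0,0]]' 20; python3 -c "
from h import *
s,p,R=st();print(p,R.T@s['moment'])"; python3 -m creep '[[0,0,0,0.08,0],[0,0,0,0,0],[0,0,0,0,0],[0,0,0,0,0],[0,0,0,0,0]]' 20; python3 -c "
from h import *
s,p,R=st();print(p,R.T@s['moment'],s['contact_force'])"
```

```text
clock: 11.2
position: [0.4638, 0.1694, 0.2126]
ee_rot: [0.0, 0.988, -0.157, -0.0]
contact_force: [-0.0, 0.4, -3.8]
width: 0.0502
gripper_force: 25.1
[0.46382659 0.16942384 0.21262132] [ 0.01596657 -0.11721654  0.00761494]
clock: 11.7
position: [0.4649, 0.1694, 0.2129]
ee_rot: [-0.0, 0.988, -0.157, 0.001]
contact_force: [0.0, -0.1, -5.2]
width: 0.0496
gripper_force: 24.8
[0.46493981 0.16942813 0.21291274] [-0.03501251 -0.04695993  0.0139258 ] [ 0.02931484 -0.10449236 -5.16235294]
```

```bash
python3 - <<'E'
from h import *
T=eyes.get_image('top')
c=[plane(T,np.array(q)/1.5,.064)[:2] for q in((399,259),(436,257),(441,361),(405,364))]
print(np.round(c,4).tolist(),np.mean(c,0))
a=(c[0]+c[1])/2;b=(c[2]+c[3])/2;print(np.degrees(np.arctan2(*(a-b)[::-1])),np.linalg.norm(a-b),np.linalg.norm(c[0]-c[1]))
# edge fit within rack mask region at lightness: refine using place_of
y=np.radians(5);ex=np.array([np.cos(y),np.sin(y)]);
for k in (-1,0,1):
  X=np.array([.544,-.028])+.077*k*ex; print(k,X,to([X[0]-.008,X[1],.213],y+np.pi/2))
s,p,R=st();print(p,R.T@s['moment'])
E
```

```text
[[0.651, 0.0233], [0.6547, -0.0567], [0.4312, -0.0638], [0.4257, 0.0133]] [ 0.54066069 -0.02095028]
2.188226272874296 0.22450819295814656 0.08008792659982296
-1 [ 0.46729301 -0.03471099] [ 0.1165  0.3914 -0.0006 -0.0642]
0 [ 0.544 -0.028] [ 0.2582  0.3309 -0.0005 -0.0642]
1 [ 0.62070699 -0.02128901] [ 0.3998  0.2704 -0.0004 -0.0642]
[0.46475826 0.16938532 0.21269693] [-0.02601206 -0.01810012 -0.0348179 ]
```

```bash
python3 -m creep '[[0,0.01,0.02,0,-0.01],[0,0.02,0.05,0,-0.02],[0,0.03,0.08,0,-0.03],[0,0.04,0.11,0,-0.04],[0,0.05,0.14,0,-0.05],[0,0.06,0.15,0,-0.06],[0,0.06,0.15,0,-0.064],[0,0.06,0.15,0,-0.064]]' 20; python3 - <<'E'
from h import *
s,p,R=st();print(p,R.T@s['moment'],s['width'])
W=eyes.get_image('wrist');save(W,'w4')
cv2.imwrite('w4.png',W['frame'][:,:,::-1])
import pickle;pickle.dump(W,open('w4.pkl','wb'))
for d in eyes.place_of('wrist','pocket_0'): print(round(d['confidence'],2),np.round(d['centre']),plane(W,d['centre'],.004).round(4))
E
```

```text
clock: 12.55
position: [0.4697, 0.0888, 0.2126]
ee_rot: [-0.0, 0.999, 0.042, -0.0]
contact_force: [0.5, 0.3, -4.0]
width: 0.0499
gripper_force: 24.8
[0.46974857 0.0888497  0.21258849] [ 0.01107891 -0.01613977 -0.0100324 ] 0.0498847836627245
0.87 [356. 177.] [ 0.464  -0.0305  0.004 ]
0.81 [372.  39.] [ 0.6177 -0.0195  0.004 ]
```

View pics/w4.png

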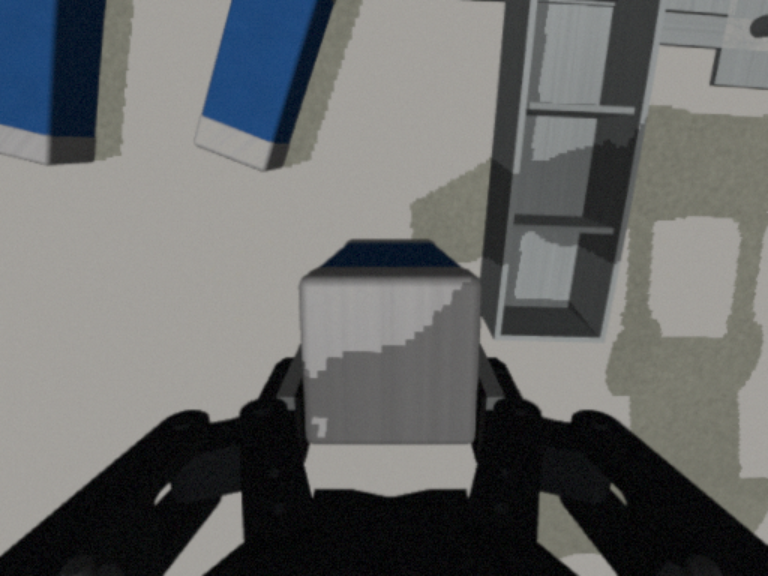

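```bash
python3 - <<'E'
from h import *
import pickle;W=pickle.load(open('w4.pkl','rb'))
g=lambda q:plane(W,np.array(q)/1.5,.064)[:2]
nl,nr,fr,fl=map(g,((497,338),(605,342),(665,4),(530,4)))
print(nl,nr,np.linalg.norm(nl-nr))
for a,b in((nr,fr),(nl,fl)):print(b,np.degrees(np.arctan2(*(b-a)[::-1])))
n=(nl+nr)/2
for q in((572,221),(580,105)):print('div',g(q)) 
for yd in (4,5,6):
  y=np.radians(yd);ex=np.array([np.cos(y),np.sin(y)]);print(yd,n+.118*ex,n+.195*ex)
E
```

```text
[0.42440547 0.00881119] [ 0.42753633 -0.06920417] 0.07807816500831274
[ 0.64082302 -0.05650108] 3.4084410115123105
[0.63204696 0.02208868] 3.658756451953552
div [ 0.510847   -0.02688725]
div [ 0.58106712 -0.01745456]
4 [ 0.54368346 -0.02196523] [ 0.62049589 -0.01659398]
5 [ 0.54352187 -0.01991211] [ 0.62022887 -0.01320112]
6 [ 0.54332448 -0.01786213] [ 0.61990267 -0.00981344]
```

```bash
python3 - <<'E'
from h import *
print(to([.618,-.018,.213],np.radians(94)))
E
```

```text
[ 0.2774  0.2388 -0.0008  0.0025]
```

```bash
python3 -m creep '[[0,0.03,0.02,0,0],[0,0.07,0.06,0,0],[0,0.11,0.1,0,0],[0,0.15,0.13,0,0],[0,0.19,0.17,0,0],[0,0.23,0.2,0,0],[0,0.26,0.22,0,0],[0,0.277,0.239,0,0.002],[0,0.277,0.239,0,0.002],[0,0.277,0.239,0,0.002]]' 20; python3 - <<'E'
from h import *
print(to([.618,-.018,.213],np.radians(94)))
s,p,R=st();print(p,R.T@s['moment'],s['width'])
W=eyes.get_image('wrist');S=eyes.get_image('scene')
cv2.imwrite('pics/p1.png',np.hstack([cv2.resize(S['frame'][60:260,150:320],(400,480)),cv2.resize(W['frame'],(400,480))])[:,:,::-1])
E
```

```text
clock: 13.65
position: [0.6173, -0.0182, 0.2123]
ee_rot: [-0.0, 0.999, 0.036, -0.001]
contact_force: [-0.3, 0.6, -4.5]
width: 0.0495
gripper_force: 24.8
[ 0.0015 -0.0002 -0.0014  0.0005]
[ 0.61727132 -0.01816138  0.2122999 ] [ 0.02157559 -0.01732422  0.06102733] 0.049476224182939864
```

View pics/p1.png

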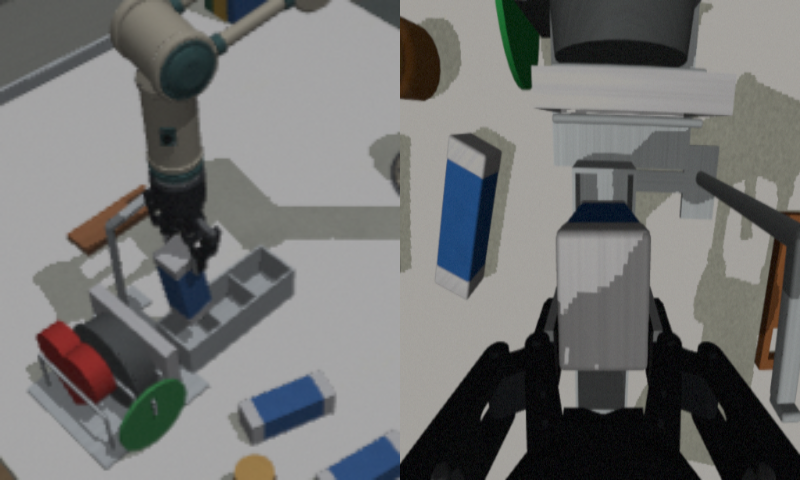

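```bash
python3 -m creep '[[0,0,0,0.03,0],[0,0,0,0.06,0],[0,0,0,0.09,0],[0,0,0,0.12,0],[0,0,0,0.15,0],[0,0,0,0.17,0],[0,0,0,0.18,0],[0,0,0,0.18,0]]' 20; python3 -m creep '[[0,0,0,0.005,0],[0,0,0,0.01,0],[0,0,0,0.012,0],[0,0,0,0.012,0]]'; python3 -c "
from h import *
s,p,R=st();print(p,R.T@s['moment'],s['contact_force'])"
```

```text
clock: 14.55
position: [0.6174, -0.0177, 0.1253]
ee_rot: [-0.0, 0.999, 0.037, 0.0]
contact_force: [-4.1, 1.3, 5.8]
width: 0.0495
gripper_force: 26.0
clock: 14.95
position: [0.6201, -0.0176, 0.1249]
ee_rot: [0.0, 0.999, 0.037, 0.005]
contact_force: [-7.1, 3.0, 28.3]
width: 0.0497
gripper_force: 29.1
[ 0.62007117 -0.01763717  0.12490589] [ 0.73251359 -1.28470915 -0.05386172] [-7.14758444  2.9819837  28.27901112]
```

```bash
python3 -m creep '[[0,0,0,-0.01,0],[0,0,0,-0.01,0],[0,0,0,-0.01,0]]' 20; python3 -c "
from h import *
s,p,R=st();print(p,R.T@s['moment'],s['contact_force'])
S=eyes.get_image('scene');W=eyes.get_image('wrist')
cv2.imwrite('pics/p2.png',np.hstack([cv2.resize(S['frame'][60:260,150:320],(400,480)),cv2.resize(W['frame'],(400,480))])[:,:,::-1])
"
```

```text
clock: 15.25
position: [0.6193, -0.0182, 0.1251]
ee_rot: [0.0, 0.999, 0.037, 0.002]
contact_force: [-2.9, 0.5, 13.1]
width: 0.05
gripper_force: 27.4
[ 0.61928973 -0.01821034  0.12510182] [ 0.3381559  -0.368776   -0.03073145] [-2.94233119  0.50677379 13.1121706 ]
```

View pics/p2.png

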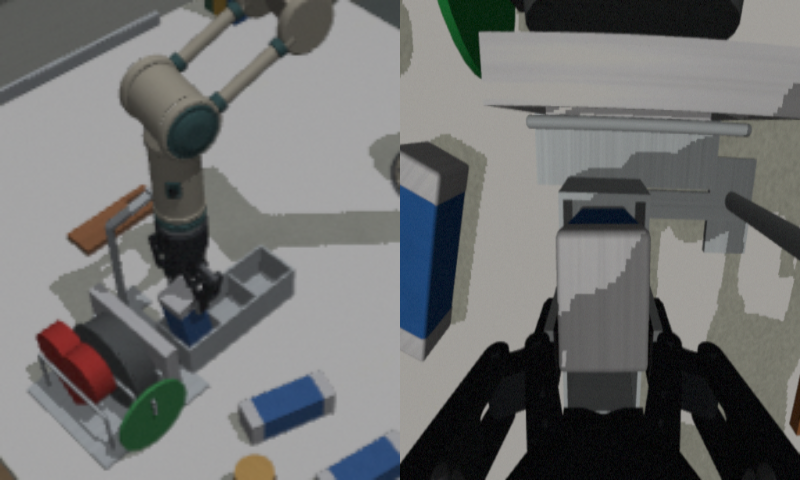

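```bash
python3 -m creep '[[0,0,0,-0.005,0],[0.75,0,0,-0.005,0],[0.75,0,0,-0.005,0],[0.75,0,0,-0.005,0],[0.75,0,0,-0.04,0],[0.75,0,0,-0.09,0],[0.75,0,0,-0.15,0],[0.75,0,0,-0.2,0],[0.75,0,0,-0.22,0]]' 20; python3 - <<'E'
from det import *
s,p,R=st();print(p,s['contact_force'])
W=eyes.get_image('wrist');save(W,'r1',1)
T=eyes.get_image('top');print(rects('top',T,'tin_a',.05),rects('top',T,'paddle',.014)[:1])
S=eyes.get_image('scene');print(rects('scene',S,'tin_a',.05))
cv2.imwrite('pics/p3.png',np.hstack([cv2.resize(S['frame'][60:260,150:320],(400,480)),cv2.resize(W['frame'],(400,480))])[:,:,::-1])
print(to([.597,.178,.19],np.radians(72)))
E
```

```text
clock: 16.25
position: [0.6193, -0.0187, 0.2343]
ee_rot: [0.0, 0.999, 0.037, 0.002]
contact_force: [0.3, -0.3, -0.0]
width: 0.0642
gripper_force: 0.0
[ 0.61926778 -0.01869167  0.23434851] [ 0.28423229 -0.31995101 -0.02336953]
[(0.78, 589, 333, 141, 62, -9.2), (0.64, 597, 179, 140, 52, -16.7), (0.54, 600, -32, 33, 23, 89.5)] [(0.59, 544, -331, 178, 64, 3.4)]
[(0.93, 608, 194, 153, 77, -16.3), (0.68, 601, 346, 156, 73, -11.4), (0.63, 732, 260, 96, 60, 47.8), (0.57, 591, -46, 154, 73, 56.4)]
[-0.011  -0.3946  0.08    0.0616]
```

View pics/p3.png

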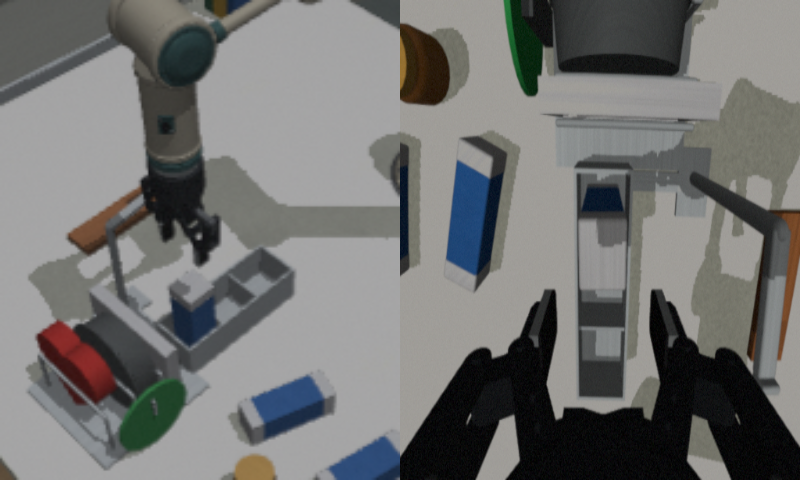

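```bash
python3 -m creep '[[1,0,-0.05,0,0.01],[1,0,-0.12,0,0.03],[1,-0.005,-0.2,0.02,0.05],[1,-0.01,-0.28,0.06,0.062],[1,-0.01,-0.35,0.12,0.062],[1,-0.01,-0.395,0.2,0.062],[1,-0.01,-0.395,0.28,0.062],[1,-0.01,-0.395,0.34,0.062],[1,-0.01,-0.395,0.36,0.062],[1,-0.01,-0.395,0.36,0.062]]' 60; python3 - <<'E'
from h import *
from det import *
W=eyes.get_image('wrist');print(rects('wrist',W,'tin_a',.05))
save(W,'w5',1)
print(to([.598,.18,.023],np.radians(73)))
E
```

```text
clock: 17.55
position: [0.597, 0.1777, 0.0495]
ee_rot: [0.001, 0.988, -0.158, -0.002]
contact_force: [-0.2, 0.1, 0.7]
width: 0.0857
gripper_force: 0.0
[(0.76, 616, 292, 108, 52, -35.4)]
[-0.0042 -0.0028  0.0592 -0.0032]
```

```bash
python3 -m creep '[[1,-0.002,-0.003,0.03,-0.003],[1,-0.002,-0.003,0.05,-0.003],[1,-0.002,-0.003,0.054,-0.003],[0,-0.002,-0.003,0.054,-0.003],[0,-0.002,-0.003,0.054,-0.003],[0,-0.002,-0.003,0.054,-0.003],[0,-0.002,-0.003,0.054,-0.003],[0,-0.002,-0.003,0.054,-0.003],[0,-0.002,-0.003,0.03,-0.003],[0,-0.002,-0.003,0.01,-0.003]]' 60; python3 -m creep '[[0,0,0,-0.01,0],[0,0,0,-0.01,0],[0,0,0,-0.01,0],[0,0,0,-0.01,0]]'; python3 -c "
from h import *
s,p,R=st();print(p,s['moment'],R.T@s['moment'],s['contact_force'],s['width'])"
```

```text
clock: 18.65
position: [0.5969, 0.1795, 0.0465]
ee_rot: [0.001, 0.989, -0.148, -0.001]
contact_force: [0.1, -0.2, -3.9]
width: 0.0495
gripper_force: 62.8
clock: 19.05
position: [0.5976, 0.1797, 0.0513]
ee_rot: [0.0, 0.989, -0.148, -0.001]
contact_force: [-0.3, -0.1, -3.5]
width: 0.0492
gripper_force: 62.9
[0.59755611 0.17974507 0.05127375] [ 0.09148475  0.1071082  -0.03633396] [ 0.05610989 -0.12924227  0.03619253] [-0.34450908 -0.09186614 -3.5067324 ] 0.04924693440511445
```

```bash
python3 -m creep '[[0,0,0,0.02,0],[0,0,0,0.04,0],[0,0,0,0.055,0],[0,0,0,0.055,0],[0.75,0,0,0.055,0],[0.75,0,0,0.055,0],[0.75,-0.03,0,0.055,0],[0.75,-0.06,0,0.055,0],[0.75,-0.1,0,0.055,0],[0.75,-0.1,0,0.055,0]]' 60;  python3 -m creep '[[0,0,0,0,0],[0,0,0,0,0],[0,0,0,0,0],[0,0,0,0,0],[0,0,0,0,0],[0,0,0,-0.05,0],[0,0,0,-0.1,0],[0,0,0,-0.15,0],[0,0,0,-0.2,0],[0,0,0,-0.24,0]]' 20;python3 -m creep '[[0,0,0,-0.05,0],[0,0,0,-0.1,0],[0,0,0,-0.14,0],[0,0,0,-0.14,0],[0,0,0,-0.06,0],[0,0,0,-0.14,0],[0,0,0,-0.14,0],[0,0,0,-0.14,0],[0,0,0,-0.14,0]]' 20; python3 - <<'E'
from h import *
s,p,R=st();print(p,R.T@s['moment'],s['contact_force'],s['width'])
E
```

```text
clock: 20.05
position: [0.5454, 0.195, 0.0237]
ee_rot: [0.001, 0.989, -0.147, -0.003]
contact_force: [-0.2, -0.6, -0.4]
width: 0.0643
gripper_force: 0.0
clock: 21.05
position: [0.551, 0.194, 0.1446]
ee_rot: [0.0, 0.989, -0.149, 0.0]
contact_force: [1.4, -0.2, -4.6]
width: 0.0499
gripper_force: 21.7
clock: 21.95
position: [0.5508, 0.1943, 0.2132]
ee_rot: [0.0, 0.989, -0.148, 0.0]
contact_force: [-0.6, 0.4, -4.5]
width: 0.0497
gripper_force: 24.8
[0.55077157 0.19427763 0.21319723] [ 0.02425886 -0.06767291  0.00282986] [-0.55653754  0.37232609 -4.48271836] 0.049702465777040405
```

```bash
python3 -m creep '[[0,0,0,0.09,0],[0,0,0,0,0],[0,0,0,0,0],[0,0,0,0.09,0],[0,0,0,0,0],[0,0,0,0,0],[0,0,0,0,0],[0,0,0,0,0]]' 20; python3 - <<'E'
from h import *
s,p,R=st();print(p,R.T@s['moment'],s['contact_force'],s['width'])
print(to([.541,-.0235,.213],np.radians(94)))
E
```

```text
clock: 22.75
position: [0.5517, 0.1947, 0.2146]
ee_rot: [-0.0, 0.989, -0.148, 0.001]
contact_force: [0.2, 0.0, -3.5]
width: 0.0495
gripper_force: 25.6
[0.55167198 0.19468538 0.21455687] [-0.02740001 -0.01498863 -0.03479347] [ 0.2356206   0.0136214  -3.48989953] 0.04947098924625969
[ 0.1075  0.4235  0.003  -0.0585]
```

```bash
python3 -m creep '[[0,0.01,0.03,0,-0.01],[0,0.02,0.08,0,-0.02],[0,0.03,0.13,0,-0.03],[0,0.045,0.19,0,-0.04],[0,0.06,0.25,0,-0.05],[0,0.08,0.31,0,-0.058],[0,0.095,0.37,0,-0.058],[0,0.107,0.41,0,-0.058],[0,0.107,0.424,0,-0.058],[0,0.107,0.424,0,-0.058]]' 20; python3 - <<'E'
from h import *
print(to([.541,-.0235,.213],np.radians(94)))
s,p,R=st();print(p,R.T@s['moment'],s['width'])
W=eyes.get_image('wrist');S=eyes.get_image('scene')
cv2.imwrite('pics/p4.png',np.hstack([cv2.resize(S['frame'][60:260,150:320],(400,480)),cv2.resize(W['frame'],(400,480))])[:,:,::-1])
E
```

```text
clock: 23.75
position: [0.5394, -0.0245, 0.2142]
ee_rot: [-0.0, 0.999, 0.033, 0.0]
contact_force: [-1.1, 0.6, -3.1]
width: 0.0496
gripper_force: 25.6
[ 0.0033 -0.0018  0.0024 -0.0007]
[ 0.53942973 -0.02449057  0.21422061] [ 0.004481   -0.04847674 -0.02879878] 0.04960573942591206
```

View pics/p4.png

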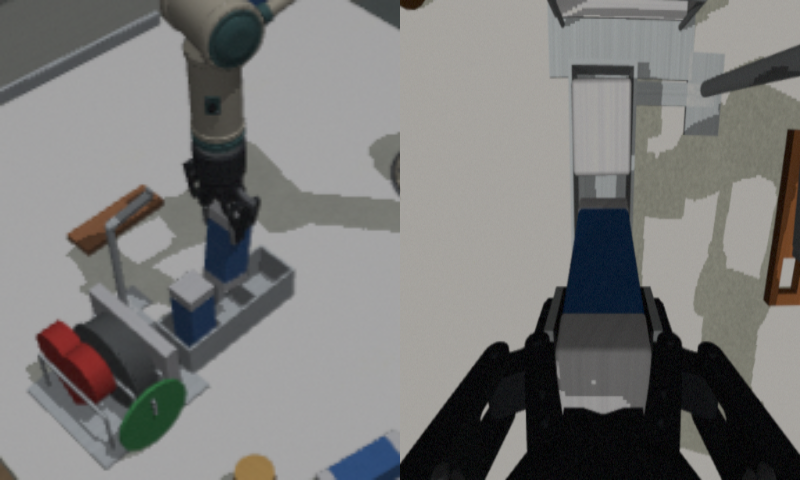

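```bash
python3 -m creep '[[0,0,0,-0.06,0],[0,0,0,-0.12,0],[0,0,0,-0.12,0],[0,0,0,-0.02,0],[0,0,0,-0.12,0],[0,0,0,-0.12,0],[0,0,0,-0.02,0],[0,0,0,-0.12,0],[0,0,0,-0.12,0],[0,0,0,-0.12,0]]' 20; cat > tilt.py <<'E'
from h import *
def tilt():
    W=eyes.get_image('wrist');s,p,R=st();c=W['frame']
    # column through tin centre: find topmost blue row (leading bottom edge hidden caps are grey)
    g=p+R@np.array([0,0,-.005]); best=None
    hsv=cv2.cvtColor(c,cv2.COLOR_RGB2HSV); 
    m=((hsv[:,:,0]>95)&(hsv[:,:,0]<130)&(hsv[:,:,1]>120))
    col=m[:,240:290].sum(1)>25; rows=np.flatnonzero(col)
    print('blue rows',rows.min() if len(rows) else None,rows.max() if len(rows) else None)
    # predicted rows of the +x face blue/cap joins for tilt angles (pivot 50 from centre => d 20)
    for a in range(-5,31,5):
        t=np.radians(a);u=np.array([np.sin(t),0,np.cos(t)]);v=np.array([np.cos(t),0,-np.sin(t)])
        r=[proj(W,g+R@(u*l+v*.025))[1] for l in(-.02,0,.1,.12)]
        print(a,np.round(r))
    return s,R
if __name__=='__main__':
    s,R=tilt();print(R.T@s['moment'],s['position'])
E
python3 tilt.py
```

```text
clock: 24.85
position: [0.5407, -0.0233, 0.2744]
ee_rot: [0.0, 0.999, 0.034, 0.002]
contact_force: [1.8, 0.2, -3.2]
width: 0.0498
gripper_force: 25.7
blue rows 181 247
-5 [229. 213. 175. 171.]
0 [235. 215. 165. 160.]
5 [242. 217. 155. 148.]
10 [249. 219. 145. 137.]
15 [256. 222. 135. 125.]
20 [264. 226. 125. 113.]
25 [271. 230. 115. 102.]
30 [279. 234. 105.  90.]
[-0.0216525   0.09047226  0.04027779] [ 0.54150491 -0.02354473  0.27523158]
```

```bash
python3 -m creep '[[0,0,0,0,0],[0,0,0,0,0],[0,0,0,0,0]]' 20; python3 - <<'E'
from h import *
s,p,R=st();print(p,R.T@s['moment'],s['width'])
W=eyes.get_image('wrist');S=eyes.get_image('scene')
cv2.imwrite('pics/p5.png',np.hstack([cv2.resize(S['frame'][60:260,150:320],(400,480)),cv2.resize(W['frame'],(400,480))])[:,:,::-1])
E
python3 tilt.py
```

```text
clock: 25.2
position: [0.5402, -0.024, 0.2747]
ee_rot: [0.0, 0.999, 0.033, 0.001]
contact_force: [0.2, -0.2, -4.8]
width: 0.0502
gripper_force: 25.7
[ 0.54020044 -0.0239506   0.2746602 ] [-0.01925111 -0.0221454   0.02695303] 0.050201149973585636
blue rows 181 247
-5 [230. 214. 176. 172.]
0 [236. 216. 166. 161.]
5 [243. 218. 156. 149.]
10 [250. 220. 146. 138.]
15 [257. 223. 136. 126.]
20 [264. 227. 126. 115.]
25 [272. 231. 116. 103.]
30 [280. 235. 106.  91.]
[ 0.03433309 -0.06618816 -0.00307821] [ 0.53957327 -0.0239705   0.27435137]
```

View pics/p5.png

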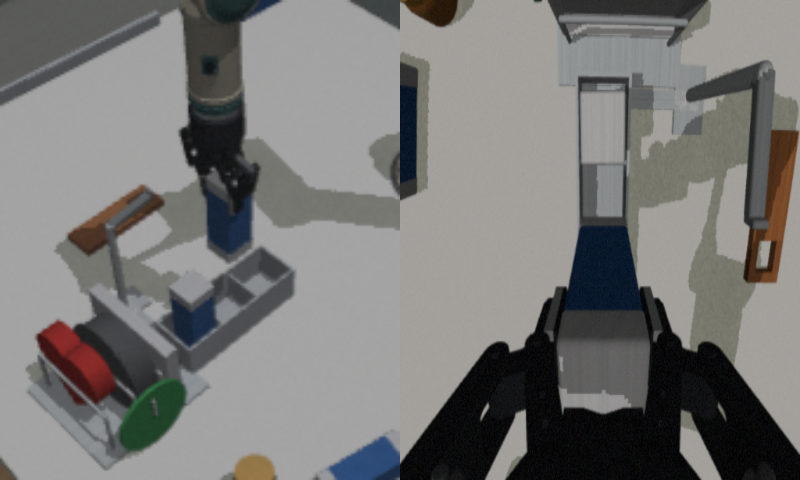

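```bash
python3 -m creep '[[0,0.003,0,0.04,0],[0,0.003,0,0.08,0],[0,0.003,0,0.12,0],[0,0.003,0,0.16,0],[0,0.003,0,0.2,0],[0,0.003,0,0.23,0],[0,0.003,0,0.255,0],[0,0.003,0,0.27,0],[0,0.003,0,0.28,0],[0,0.003,0,0.28,0]]' 20; python3 -m creep '[[0,0,0,0.01,0],[0,0,0,0.02,0],[0,0,0,0.02,0]]'; python3 -c "
from h import *
s,p,R=st();print(p,R.T@s['moment'],s['contact_force'])"
```

```text
clock: 26.35
position: [0.5482, -0.0244, 0.1394]
ee_rot: [0.001, 0.999, 0.033, 0.009]
contact_force: [2.4, 0.1, -2.1]
width: 0.0498
gripper_force: 27.3
clock: 26.65
position: [0.5404, -0.0238, 0.1227]
ee_rot: [-0.0, 0.999, 0.033, -0.001]
contact_force: [3.6, -0.1, -3.8]
width: 0.0496
gripper_force: 27.2
[ 0.54037057 -0.02378902  0.1227358 ] [-0.14853664  0.94232911  0.05038782] [ 3.55484709 -0.1285527  -3.82877129]
```

```bash
python3 - <<'E'
from h import *
s,p,R=st();print(p,R.T@s['moment'],s['contact_force'])
W=eyes.get_image('wrist');S=eyes.get_image('scene')
cv2.imwrite('pics/p6.png',np.hstack([cv2.resize(S['frame'][60:260,150:320],(400,480)),cv2.resize(W['frame'],(400,480))])[:,:,::-1])
E
```

```text
[ 0.54037057 -0.02378902  0.1227358 ] [-0.14853664  0.94232911  0.05038782] [ 3.55484709 -0.1285527  -3.82877129]
```

View pics/p6.png

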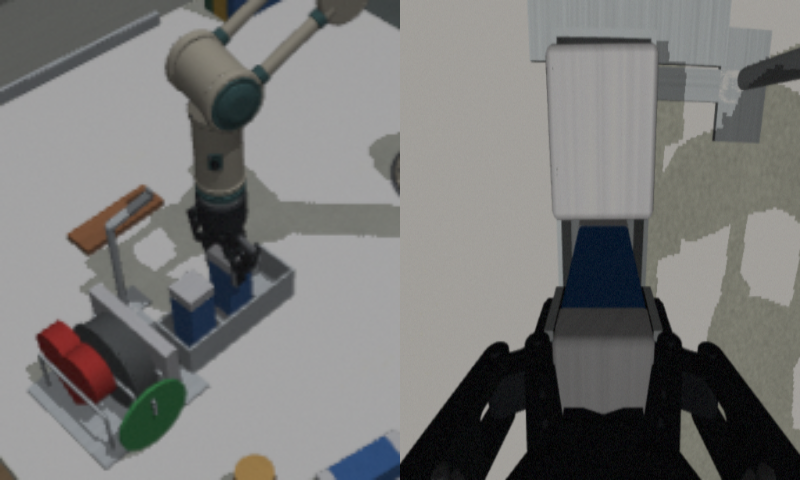

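```bash
python3 -m creep '[[0,0.004,0,0.006,0],[0,0.006,0,0.012,0],[0,0.006,0,0.012,0]]'; python3 -c "
from h import *
s,p,R=st();print(p,R.T@s['moment'],s['contact_force'])"; python3 -m creep '[[0,0,0,0.006,0],[0,0,0,0.006,0]]'; python3 -c "
from h import *
s,p,R=st();print(p,R.T@s['moment'],s['contact_force'])"
```

```text
clock: 27.05
position: [0.5419, -0.0233, 0.1169]
ee_rot: [-0.0, 0.999, 0.034, -0.002]
contact_force: [0.8, 0.3, -3.9]
width: 0.0497
gripper_force: 27.1
[ 0.54192822 -0.02333768  0.11694344] [ 0.00345654  0.06882735 -0.01189985] [ 0.77404532  0.2971259  -3.89188738]
clock: 27.25
position: [0.543, -0.0235, 0.1147]
ee_rot: [-0.0, 0.999, 0.033, -0.001]
contact_force: [0.1, 0.4, -4.7]
width: 0.0498
gripper_force: 27.1
[ 0.54297382 -0.02347704  0.11471468] [-0.03310627  0.00133673  0.05224496] [ 0.10544258  0.43438736 -4.6976147 ]
```

Free again; continue to the floor.

```bash
python3 -m creep '[[0,0,0,0.004,0],[0,0,0,0.008,0],[0,0,0,0.012,0],[0,0,0,0.012,0]]'; python3 -c "
from h import *
s,p,R=st();print(p,R.T@s['moment'],s['contact_force'])"
```

```text
clock: 27.65
position: [0.5435, -0.0235, 0.109]
ee_rot: [-0.0, 0.999, 0.033, -0.0]
contact_force: [-1.0, -0.1, -3.7]
width: 0.0498
gripper_force: 27.1
[ 0.54348368 -0.02351507  0.10897161] [-0.05223347 -0.00417121 -0.00620096] [-0.99186153 -0.12590379 -3.72119195]
```

```bash
python3 -m creep '[[0,0,0,0.004,0],[0,0,0,0.008,0],[0,0,0,0.012,0],[0,0,0,0.012,0]]'; python3 -m creep '[[0,0,0,0.004,0],[0,0,0,0.008,0],[0,0,0,0.008,0]]'; python3 -c "
from h import *
s,p,R=st();print(p,R.T@s['moment'],s['contact_force'])"
```

```text
clock: 28.05
position: [0.5457, -0.0235, 0.1078]
ee_rot: [0.0, 0.999, 0.033, 0.003]
contact_force: [-4.0, 1.7, 21.7]
width: 0.0499
gripper_force: 29.9
clock: 28.35
position: [0.5482, -0.0234, 0.107]
ee_rot: [0.0, 0.999, 0.033, 0.006]
contact_force: [-5.5, 2.7, 35.3]
width: 0.0497
gripper_force: 31.4
[ 0.54822117 -0.02336579  0.10695275] [ 0.82181735 -0.87137892 -0.02152313] [-5.52869791  2.74302762 35.34498816]
```

```bash
python3 -m creep '[[0,0,0,-0.01,0],[0,0,0,-0.015,0],[0,0,0,-0.015,0],[0.75,0,0,-0.015,0],[0.75,0,0,-0.015,0],[0.75,0,0,-0.015,0],[0.75,0,0,-0.07,0],[0.75,0,0,-0.14,0],[0.75,0,0,-0.21,0],[0.75,0,0,-0.27,0]]' 20; python3 - <<'E'
from det import *
s,p,R=st();print(p,s['contact_force'])
W=eyes.get_image('wrist')
T=eyes.get_image('top');print(rects('top',T,'tin_a',.05),rects('top',T,'paddle',.014)[:1])
S=eyes.get_image('scene');print(rects('scene',S,'tin_a',.05))
cv2.imwrite('pics/p7.png',np.hstack([cv2.resize(S['frame'][60:260,150:320],(400,480)),cv2.resize(W['frame'],(400,480))])[:,:,::-1])
print(to([.589,.335,.15],np.radians(80.5)))
E
```

```text
clock: 29.35
position: [0.5437, -0.0236, 0.2357]
ee_rot: [0.0, 0.999, 0.033, 0.0]
contact_force: [0.5, -0.4, -1.0]
width: 0.064
gripper_force: 0.0
[ 0.54374921 -0.02360177  0.23572665] [ 0.47130611 -0.36016545 -1.02332331]
[(0.73, 589, 334, 140, 60, -10.2), (0.54, 633, 2, 41, 15, -34.3)] [(0.58, 543, -331, 177, 63, 3.7)]
[(0.79, 600, 347, 155, 73, -9.2), (0.69, 592, -47, 155, 71, 55.3), (0.56, 506, -49, 166, 76, 56.1)]
[ 0.1406 -0.709   0.1657  0.037 ]
```

View pics/p7.png

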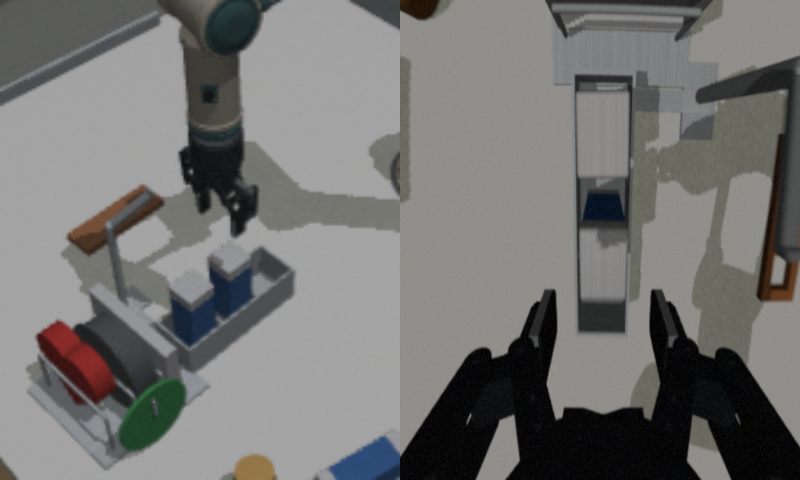

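```bash
python3 -m creep '[[1,0.01,-0.05,0,0.01],[1,0.03,-0.13,0,0.02],[1,0.05,-0.22,0,0.03],[1,0.07,-0.31,0,0.037],[1,0.09,-0.4,0,0.037],[1,0.11,-0.49,0,0.037],[1,0.12,-0.58,0,0.037],[1,0.13,-0.65,0,0.037],[1,0.14,-0.7,0,0.037],[1,0.14,-0.716,0,0.037]]' 60; python3 - <<'E'
from h import *
from det import *
W=eyes.get_image('wrist');print(rects('wrist',W,'tin_a',.05))
print(to([.589,.339,.018],np.radians(80.3)))
E
```

```text
clock: 30.65
position: [0.5889, 0.3408, 0.2315]
ee_rot: [0.001, 0.997, -0.081, -0.002]
contact_force: [-0.9, -0.1, -0.3]
width: 0.0851
gripper_force: 0.0
[(0.71, 591, 338, 141, 50, -10.2)]
[ 0.0015 -0.0015  0.4286  0.0009]
```

```bash
python3 -m creep '[[1,0.004,0,0.08,0.001],[1,0.004,0,0.16,0.001],[1,0.004,0,0.24,0.001],[1,0.004,0,0.32,0.001],[1,0.004,0,0.38,0.001],[1,0.004,0,0.415,0.001],[1,0.004,0,0.425,0.001],[1,0.004,0,0.428,0.001],[1,0.004,0,0.428,0.001]]' 60; python3 -m creep '[[0,0,0,0,0],[0,0,0,0,0],[0,0,0,0,0],[0,0,0,0,0],[0,0,0,0,0],[0,0,0,-0.02,0],[0,0,0,-0.05,0],[0,0,0,-0.05,0],[0,0,0,-0.05,0],[0,0,0,-0.05,0]]' 60;python3 -c "
from h import *
s,p,R=st();print(p,R.T@s['moment'],s['contact_force'],s['width'])"
```

```text
clock: 31.65
position: [0.5924, 0.3375, 0.0213]
ee_rot: [-0.0, 0.996, -0.086, 0.001]
contact_force: [-0.7, 0.3, 0.2]
width: 0.0857
gripper_force: 0.0
clock: 32.65
position: [0.5912, 0.3378, 0.0448]
ee_rot: [0.0, 0.996, -0.086, -0.0]
contact_force: [0.7, 0.3, -3.7]
width: 0.0494
gripper_force: 63.4
[0.59117262 0.33783058 0.04482285] [-0.04450673  0.08642294 -0.02160818] [ 0.67739491  0.34403856 -3.72482381] 0.049418360603486075
```

```bash
for i in 1 2 3 ; do python3 -m creep '[[0,0,0,-0.0,0]]' >/dev/null; python3 -c "
from h import *
s,p,R=st();print(p,R.T@s['moment'],s['contact_force'][2])"; done
```

```text
[0.59110995 0.33778567 0.04458322] [-0.00494542  0.14299532 -0.00992025] -3.804481983827364
[0.5912781  0.33784593 0.04467661] [-0.01652602  0.14226451 -0.04460331] -5.216657909368545
[0.59146481 0.33789443 0.04486006] [ 0.00950494  0.12403863 -0.02051316] -3.9161767979876596
```

```bash
python3 -m creep '[[0,0,0,0.02,0],[0,0,0,0.04,0],[0,0,0,0.05,0],[0,0,0,0.053,0],[0.75,0,0,0.055,0],[0.75,0,0,0.055,0],[0.75,0.03,0,0.055,0],[0.75,0.06,0,0.055,0],[0.75,0.1,0,0.055,0],[0.75,0.1,0,0.055,0]]' 60;  python3 -m creep '[[0,0,0,0,0],[0,0,0,0,0],[0,0,0,0,0],[0,0,0,0,0],[0,0,0,0,0],[0,0,0,-0.05,0],[0,0,0,-0.1,0],[0,0,0,-0.15,0],[0,0,0,-0.2,0],[0,0,0,-0.24,0]]' 20;python3 -m creep '[[0,0,0,-0.05,0],[0,0,0,-0.1,0],[0,0,0,-0.16,0],[0,0,0,-0.16,0],[0,0,0,-0.07,0],[0,0,0,-0.16,0],[0,0,0,-0.16,0],[0,0,0,-0.07,0],[0,0,0,-0.16,0],[0,0,0,-0.16,0]]' 20; python3 -m creep '[[0,0,0,0.09,0],[0,0,0,0,0],[0,0,0,0,0],[0,0,0,0.09,0],[0,0,0,0,0],[0,0,0,0,0],[0,0,0,0,0],[0,0,0,0,0]]' 20;python3 tilt.py; python3 tilt.py | tail -1; python3 -c "
from h import *
print(to([.4667,-.0289,.22],np.radians(94)))"
```

```text
clock: 33.95
position: [0.6449, 0.3288, 0.0174]
ee_rot: [-0.0, 0.996, -0.087, 0.002]
contact_force: [0.0, 0.3, 0.0]
width: 0.0644
gripper_force: 0.0
clock: 34.95
position: [0.6402, 0.3296, 0.1387]
ee_rot: [0.0, 0.996, -0.086, -0.0]
contact_force: [-0.4, 0.5, -3.7]
width: 0.0499
gripper_force: 21.7
clock: 35.95
position: [0.6387, 0.3289, 0.2155]
ee_rot: [0.001, 0.996, -0.086, -0.002]
contact_force: [2.2, 2.0, -1.1]
width: 0.0493
gripper_force: 23.6
clock: 36.75
position: [0.6429, 0.3303, 0.2188]
ee_rot: [-0.001, 0.996, -0.086, 0.002]
contact_force: [-0.4, -0.2, -3.9]
width: 0.05
gripper_force: 24.0
blue rows 175 194
-5 [230. 214. 177. 173.]
0 [236. 216. 167. 161.]
5 [243. 218. 156. 150.]
10 [250. 221. 146. 138.]
15 [257. 224. 137. 127.]
20 [265. 227. 127. 115.]
25 [272. 231. 117. 104.]
30 [280. 235. 107.  92.]
[-0.00575609  0.01821503 -0.04346614] [0.64244808 0.33010345 0.2183791 ]
[-0.04441152  0.04040555  0.04454487] [0.64207987 0.32996372 0.21810097]
[-0.2229  0.7671 -0.0051 -0.0385]
```

```bash
python3 -m creep '[[0,0,0,0.1,0],[0,0,0,0,0],[0,0,0,0,0],[0,0,0,0.1,0],[0,0,0,0,0],[0,0,0,0,0],[0,0,0,0.1,0],[0,0,0,0,0],[0,0,0,0,0],[0,0,0,0,0]]' 20;python3 tilt.py|sed -n '1p;2p;$p'; python3 -m creep '[[0,-0.01,0.04,0,-0.01],[0,-0.03,0.1,0,-0.02],[0,-0.05,0.17,0,-0.03],[0,-0.07,0.24,0,-0.0385],[0,-0.09,0.31,0,-0.0385],[0,-0.11,0.38,0,-0.0385],[0,-0.13,0.45,0,-0.0385],[0,-0.15,0.51,0,-0.0385],[0,-0.17,0.56,0,-0.0385],[0,-0.19,0.6,0,-0.0385]]' 20;python3 tilt.py|sed -n '1p;2p;$p'; python3 -c "
from h import *
print(to([.4717,-.0289,.22],np.radians(94)))"
```

```text
clock: 37.85
position: [0.6446, 0.3309, 0.2207]
ee_rot: [-0.002, 0.996, -0.086, 0.005]
contact_force: [1.1, -0.1, -3.4]
width: 0.0496
gripper_force: 24.2
blue rows 174 193
-5 [229. 214. 176. 172.]
[0.02971607 0.06502736 0.00486232] [0.64456574 0.33078387 0.22070021]
clock: 38.9
position: [0.4986, 0.0485, 0.22]
ee_rot: [0.001, 0.999, 0.035, 0.003]
contact_force: [0.3, -0.4, -3.6]
width: 0.0497
gripper_force: 24.5
blue rows 174 193
-5 [236. 220. 180. 176.]
[-0.23783558 -0.01588558  0.01762988] [0.49577801 0.04612468 0.2198023 ]
[-5.840e-02  1.464e-01  1.000e-04 -1.000e-04]
```

```bash
python3 - <<'E'
from h import *
from scipy.optimize import least_squares
W=eyes.get_image('wrist');s,p,R=st()
for d in(.018,.022):
 for dz in(.005,.011):
  g=p+R@np.array([0,0,-dz])
  def f(q):
    t=q[0];u=np.array([np.sin(t),0,np.cos(t)]);v=np.array([np.cos(t),0,-np.sin(t)])
    return [proj(W,g+R@(u*l+v*q[1]))[1]-r for l,r in((.02-d,193.5),(.12-d,173.5))]
  q=least_squares(f,[0,.03],x_scale=[.1,.01]).x;print(d,dz,np.degrees(q[0]),q[1])
print(R.T@s['moment'])
E
```

```text
0.018 0.005 -9.381227562070846 0.032640780499731833
0.018 0.011 -9.616554939613378 0.03459118595351986
0.022 0.005 -9.540392041310033 0.033287238117856235
0.022 0.011 -9.775342460594995 0.0352203433805863
[ 0.02969846 -0.03556653 -0.00743799]
```

```bash
python3 -m creep '[[0,-0.02,0.03,0,0],[0,-0.04,0.07,0,0],[0,-0.05,0.11,0,0],[0,-0.056,0.14,0,0],[0,-0.056,0.146,0,0],[0,-0.056,0.146,0,0],[0,-0.056,0.146,0,0]]' 20;python3 tilt.py|sed -n '1p;$p'; python3 -c "
from h import *
print(to([.4727,-.0285,.135],np.radians(94)))"
```

```text
clock: 39.7
position: [0.4744, -0.024, 0.2183]
ee_rot: [-0.0, 0.999, 0.035, 0.001]
contact_force: [-0.6, -0.4, -3.8]
width: 0.0497
gripper_force: 24.6
blue rows 46 193
[-0.04267945  0.00782733 -0.01724353] [ 0.47400449 -0.02391152  0.21810525]
[-3.500e-03  9.000e-03  1.662e-01  1.000e-04]
```

```bash
python3 -m creep '[[0,-0.003,0.009,0.02,0],[0,-0.003,0.009,0.05,0],[0,-0.003,0.009,0.08,0],[0,-0.003,0.009,0.11,0],[0,-0.003,0.009,0.14,0],[0,-0.003,0.009,0.16,0],[0,-0.003,0.009,0.17,0],[0,-0.003,0.009,0.17,0]]' 20; python3 -m creep '[[0,0,0,0.01,0],[0,0,0,0.02,0],[0,0,0,0.02,0]]'; python3 -c "
from h import *
s,p,R=st();print(p,R.T@s['moment'],s['contact_force'])"
```

```text
clock: 40.55
position: [0.4716, -0.0291, 0.1321]
ee_rot: [-0.0, 0.999, 0.035, -0.001]
contact_force: [-0.3, -0.0, -3.9]
width: 0.0497
gripper_force: 24.6
clock: 40.85
position: [0.4742, -0.0296, 0.1264]
ee_rot: [0.001, 0.999, 0.035, 0.003]
contact_force: [-3.6, 0.3, 17.0]
width: 0.0498
gripper_force: 27.6
[ 0.474157   -0.02957925  0.12639054] [ 0.2975948  -0.60077303  0.0235093 ] [-3.56210023  0.28599676 16.96871157]
```

```bash
python3 -m creep '[[0,-0.01,0,0,0],[0,-0.02,0,-0.01,0],[0,-0.02,0,-0.012,0],[0.75,-0.02,0,-0.012,0],[0.75,-0.02,0,-0.012,0],[0.75,-0.02,0,-0.012,0],[0.75,-0.02,0,-0.07,0],[0.75,-0.02,0,-0.14,0],[0.75,-0.02,0,-0.21,0],[0.75,-0.02,0,-0.25,0]]' 20; python3 - <<'E'
from det import *
s,p,R=st();print(p,s['contact_force'])
T=eyes.get_image('top');print(rects('top',T,'tin_a',.144),rects('top',T,'paddle',.014)[:1],[(round(d['confidence'],2),plane(T,d['centre'],.014)) for d in eyes.place_of('top','paddle_eye')[:1]])
S=eyes.get_image('scene');
for d in eyes.regions_of('scene','tin_a'): print(round(d['confidence'],2),d['bbox'],d['mask'].sum())
for k,x in enumerate(([.4667,-.0289],[.5435,-.0235],[.62,-.018])): print(k,[proj(S,[*x,z]).round(0) for z in(.01,.144)])
E
```

```text
clock: 41.85
position: [0.4631, -0.0302, 0.2505]
ee_rot: [0.001, 0.999, 0.035, 0.002]
contact_force: [-0.0, 0.4, -0.2]
width: 0.0641
gripper_force: 0.0
[ 0.46310477 -0.03018748  0.25047516] [-0.0126233   0.37318003 -0.23947354]
[(0.71, 529, -19, 59, 54, -83.8), (0.59, 442, 465, 79, 73, 89.3)] [(0.95, 542, -332, 182, 66, 4.2)] [(0.9, array([ 0.48321899, -0.32906144,  0.014     ]))]
0.76 [253.5, 146.3, 270.8, 185.2] 416
0.71 [239.2, 161.0, 259.9, 194.6] 478
0.62 [249.1, 248.9, 271.4, 277.1] 427
0.56 [223.5, 171.5, 241.2, 207.4] 499
0 [array([260., 181.]), array([259., 157.])]
1 [array([246., 191.]), array([245., 168.])]
2 [array([232., 203.]), array([229., 179.])]
```

```bash
python3 -c "
from h import *
print(to([.461,-.337,.25],np.radians(93.8)),st()[0]['qpos'])"; python3 -m creep '[[1,0,0.04,0,0],[1,0,0.1,0,0],[1,0,0.17,0,0],[1,0,0.25,0,0],[1,0,0.33,0,0],[1,0,0.41,0,0],[1,0,0.49,0,0],[1,0,0.56,0,0],[1,0,0.6,0,0],[1,0,0.61,0,0]]' 20; python3 - <<'E'
from h import *
from det import *
W=eyes.get_image('wrist');print(rects('wrist',W,'paddle',.014))
print([(round(d['confidence'],2),plane(W,d['centre'],.014)) for d in eyes.place_of('wrist','paddle_eye')[:2]])
S=eyes.get_image('scene')
for d in eyes.regions_of('scene','tin_a'): print(round(d['confidence'],2),d['bbox'],d['mask'].sum())
print([(round(d['confidence'],2),np.round(d['centre'])) for l in('peg_root','peg_tip') for d in eyes.place_of('scene',l)[:2]])
E
```

```text
[-4.310e-02  6.129e-01 -7.700e-03  6.000e-04] [-2.15182087e-01  1.05417777e-01  1.72431328e+00 -1.12551476e-04
  1.31493787e+00  1.28559094e+00]
clock: 43.15
position: [0.483, -0.3357, 0.246]
ee_rot: [-0.001, 0.999, 0.034, -0.001]
contact_force: [0.1, 1.5, -0.1]
width: 0.0852
gripper_force: 0.0
[(0.65, 544, -335, 180, 61, 3.2)]
[(0.87, array([ 0.48577498, -0.3409319 ,  0.014     ]))]
0.78 [223.6, 174.5, 242.7, 205.0] 460
0.78 [239.9, 161.3, 259.9, 192.3] 443
0.58 [253.7, 146.5, 268.4, 185.7] 380
[(0.84, array([196., 152.])), (0.53, array([248., 180.])), (0.77, array([210., 141.])), (0.46, array([210., 145.]))]
```

```bash
python3 -c "
from h import *
print(to([.462,-.3395,.02],np.radians(93.2)))"
```

```text
[-0.0438  0.0106  0.4562  0.0025]
```

```bash
python3 -m creep '[[1,-0.02,0.01,0.08,0.002],[1,-0.044,0.01,0.16,0.002],[1,-0.044,0.01,0.24,0.002],[1,-0.044,0.01,0.32,0.002],[1,-0.044,0.01,0.39,0.002],[1,-0.044,0.01,0.43,0.002],[1,-0.044,0.01,0.45,0.002],[1,-0.044,0.01,0.456,0.002],[1,-0.044,0.01,0.456,0.002]]' 20;python3 -m creep '[[1,0,0,0.01,0],[1,0,0,0.014,0],[1,0,0,0.016,0]]'; python3 -c "
from h import *
print(to([.462,-.3395,.01],np.radians(93.2)),st()[1])"
```

```text
clock: 44.4
position: [0.4623, -0.3408, 0.0205]
ee_rot: [0.0, 1.0, 0.029, 0.0]
contact_force: [-0.1, 0.0, 0.1]
width: 0.0853
gripper_force: 0.0
clock: 44.7
position: [0.462, -0.3409, 0.0123]
ee_rot: [0.0, 1.0, 0.029, 0.0]
contact_force: [-0.3, 0.8, -1.1]
width: 0.0855
gripper_force: 0.0
[ 0.0002 -0.0029  0.0045  0.0003] [ 0.46196723 -0.34094818  0.01225456]
```

```bash
python3 -m creep '[[0,0,-0.002,0.002,0],[0,0,-0.002,0.002,0],[0,0,-0.002,0.002,0],[0,0,-0.002,0.002,0]]' 20; python3 -m creep '[[0,0,-0.002,0,0],[0,0,-0.002,-0.04,0],[0,0,-0.002,-0.08,0],[0,0,-0.002,-0.12,0],[0,0,-0.002,-0.16,0],[0,0,-0.002,-0.2,0],[0,0,-0.002,-0.24,0],[0,0,-0.002,-0.28,0],[0,0,-0.002,-0.32,0],[0,0,-0.002,-0.32,0]]';python3 -c "
from h import *
s,p,R=st();print(p,R.T@s['moment'],s['contact_force'],s['width'])"
```

```text
clock: 45.1
position: [0.4617, -0.3397, 0.011]
ee_rot: [0.0, 1.0, 0.029, -0.0]
contact_force: [-0.3, -0.2, 2.5]
width: 0.0594
gripper_force: 22.4
clock: 46.1
position: [0.4628, -0.3398, 0.173]
ee_rot: [0.002, 1.0, 0.029, 0.002]
contact_force: [0.2, 0.1, -2.1]
width: 0.0597
gripper_force: 22.2
[ 0.46279601 -0.33978804  0.17299245] [-0.03331166 -0.16964206  0.01460961] [ 0.24758353  0.13388252 -2.13563235] 0.05973239488658052
```

```bash
python3 -m creep '[[0,0,0,-0.1,0],[0,0,0,-0.2,0],[0,0,0,-0.2,0],[0,0,0,-0.1,0],[0,0,0,-0.2,0],[0,0,0,-0.2,0],[0,0,0,-0.1,0],[0,0,0,-0.2,0],[0,0,0,-0.2,0],[0,0,0,-0.2,0]]';cat > pt.py <<'E'
from det import *
W=eyes.get_image('wrist');s,p,R=st();print(p.round(3),R.T@s['moment'],s['contact_force'][2],s['width'])
for d in eyes.regions_of('wrist','paddle')[:2]: print(round(d['confidence'],2),d['bbox'],d['mask'].sum())
g=p+R@np.array([0,0,.003])
for a in range(-30,91,15):
    t=np.radians(a);u=np.array([np.sin(t),0,np.cos(t)]);print(a,[int(proj(W,g+R@(u*l))[1]) for l in(-.008,.172)],end=' ')
S=eyes.get_image('scene');print()
for d in eyes.regions_of('scene','paddle')[:2]: print(round(d['confidence'],2),d['bbox'],d['mask'].sum())
for a in range(-30,91,15):
    t=np.radians(a);u=np.array([np.sin(t),0,np.cos(t)]);print(a,[proj(S,g+R@(u*l)).astype(int).tolist() for l in(-.008,.172)],end=' ')
E
python3 pt.py
```

```text
clock: 47.1
position: [0.4635, -0.3405, 0.2714]
ee_rot: [0.002, 1.0, 0.029, 0.002]
contact_force: [-0.7, -0.7, -0.9]
width: 0.0591
gripper_force: 23.7
[ 0.464 -0.341  0.272] [-0.01380531  0.19642238  0.01776203] -1.455448512674557 0.059358416801064094
0.72 [200.2, 168.5, 319.5, 294.2] 11176
-30 [254, 252] -15 [258, 211] 0 [262, 171] 15 [266, 130] 30 [268, 87] 45 [270, 39] 60 [270, -15] 75 [269, -83] 90 [267, -172] 
0.86 [201.4, 84.6, 217.2, 134.0] 400
-30 [[204, 90], [225, 112]] -15 [[205, 90], [218, 119]] 0 [[205, 90], [210, 125]] 15 [[206, 90], [202, 129]] 30 [[206, 89], [193, 131]] 45 [[206, 90], [185, 130]] 60 [[207, 90], [178, 126]] 75 [[207, 90], [173, 120]] 90 [[207, 90], [170, 112]]
```

```bash
python3 -m creep '[[0,0,0,0,0],[0,0,0,0,0],[0,0,0,0,0]]'; python3 pt.py; python3 - <<'E'
from h import *
T=eyes.get_image('top'); tp={l:[d for d in eyes.place_of('top',l)[:2]] for l in('peg_root','peg_tip')}
S=eyes.get_image('scene'); sp={l:[d for d in eyes.place_of('scene',l)[:2]] for l in('peg_root','peg_tip')}
for l in tp:
  for a in tp[l]:
    for b in sp[l]:
      X=tri((T,a['centre']),(S,b['centre']));print(l,round(a['confidence'],2),round(b['confidence'],2),np.round(a['centre'],1),np.round(b['centre'],1),X.round(4),np.hypot(*(proj(T,X)-a['centre'])).round(1))
y=np.radians(4);ex=np.array([np.cos(y),np.sin(y),0]);ey=np.array([-np.sin(y),np.cos(y),0])
o=np.array([.5435,-.0235,0])
r=o+.105*ex-.145*ey
for z in(.192,.197):
  r[2]=z;t=r-.08*ex+[0,0,.01];print(r,t,[proj(c,q).round(1).tolist() for q in(r,t) for c in(T,S)])
E
```

```text
clock: 47.6
position: [0.4619, -0.3389, 0.2709]
ee_rot: [0.0, 1.0, 0.029, 0.0]
contact_force: [0.8, 0.1, -1.6]
width: 0.0591
gripper_force: 23.7
[ 0.462 -0.339  0.271] [-0.04537001  0.03315633  0.05692457] -2.4218637678317307 0.05891959704649257
0.58 [199.9, 165.2, 319.3, 291.0] 11172
-30 [254, 252] -15 [258, 211] 0 [262, 171] 15 [266, 130] 30 [268, 87] 45 [270, 40] 60 [270, -14] 75 [269, -81] 90 [267, -169] 
0.66 [203.7, 88.2, 214.6, 132.5] 387
0.49 [331.4, 274.6, 357.6, 300.6] 620
-30 [[205, 91], [225, 112]] -15 [[206, 90], [219, 119]] 0 [[206, 90], [211, 125]] 15 [[206, 90], [203, 129]] 30 [[207, 90], [194, 131]] 45 [[207, 90], [186, 130]] 60 [[207, 90], [179, 127]] 75 [[208, 90], [174, 121]] 90 [[208, 91], [171, 112]] peg_root 0.56 0.7 [335.6 168.4] [258.9 183. ] [ 0.5885 -0.0704  0.1327] 43.3
peg_root 0.56 0.57 [335.6 168.4] [197.4 150.3] [ 0.6446 -0.1677  0.1977] 0.7
peg_root 0.45 0.7 [123.8 195.2] [258.9 183. ] [0.6366 0.2958 0.4385] 42.5
peg_root 0.45 0.57 [123.8 195.2] [197.4 150.3] [0.6908 0.2319 0.5789] 86.7
peg_tip 0.77 0.93 [337.3 192.1] [210.5 142.3] [ 0.5785 -0.1745  0.1898] 0.0
[ 0.65835891 -0.16082236  0.192     ] [ 0.57855379 -0.16640288  0.202     ] [[332.1, 164.4], [195.1, 154.1], [335.5, 191.9], [211.4, 141.0]]
[ 0.65835891 -0.16082236  0.197     ] [ 0.57855379 -0.16640288  0.207     ] [[332.5, 164.2], [194.9, 153.2], [336.0, 191.8], [211.3, 140.0]]
```

```bash
python3 -c "
from h import *
print(to([.5087,-.172,.237],np.radians(94)))"
```

```text
[ 0.1131 -0.3275  0.0677 -0.002 ]
```

```bash
python3 -m creep '[[0,0.01,-0.03,0,0],[0,0.02,-0.07,0,-0.002],[0,0.03,-0.11,0,-0.002],[0,0.05,-0.16,0.01,-0.002],[0,0.07,-0.21,0.02,-0.002],[0,0.08,-0.25,0.03,-0.002],[0,0.09,-0.29,0.045,-0.002],[0,0.105,-0.315,0.06,-0.002],[0,0.113,-0.327,0.067,-0.002],[0,0.113,-0.327,0.067,-0.002]]'; python3 pt.py; python3 - <<'E'
from h import *
import pickle
W=eyes.get_image('wrist');cv2.imwrite('w9.png',W['frame'][:,:,::-1])
for l,z in(('peg_tip',.202),('peg_root',.192)):
  for d in eyes.place_of('wrist',l)[:2]: print(l,round(d['confidence'],2),np.round(d['centre'],1),plane(W,d['centre'],z).round(4))
for X in([.5785,-.1685,.202],[.658,-.161,.192]):print(proj(W,X))
pickle.dump(W,open('w9.pkl','wb'))
S=eyes.get_image('scene');cv2.imwrite('s9.png',S['frame'][:,:,::-1])
E
```

```text
clock: 49.1
position: [0.509, -0.1714, 0.2367]
ee_rot: [-0.0, 0.999, 0.036, -0.0]
contact_force: [0.4, -0.7, -2.4]
width: 0.0591
gripper_force: 23.7
[ 0.509 -0.172  0.237] [ 0.01016086 -0.026467    0.05153878] -2.1802641267633627 0.05893345495804933
0.47 [66.1, 0.8, 284.6, 237.6] 17440
-30 [255, 252] -15 [259, 211] 0 [263, 171] 15 [266, 130] 30 [269, 87] 45 [270, 40] 60 [271, -14] 75 [270, -82] 90 [268, -170] 
0.79 [221.4, 122.8, 234.0, 162.7] 404
0.21 [355.7, 246.9, 389.1, 273.0] 560
-30 [[223, 124], [242, 142]] -15 [[223, 123], [235, 150]] 0 [[224, 123], [227, 157]] 15 [[224, 123], [219, 162]] 30 [[225, 123], [211, 164]] 45 [[225, 123], [203, 165]] 60 [[225, 123], [196, 162]] 75 [[226, 123], [191, 156]] 90 [[226, 123], [188, 148]] peg_tip 0.88 [253.8 116.3] [ 0.5756 -0.1654  0.202 ]
[259.72765857 111.34082742]
[255.90206025 -47.51677032]
```

```bash
python3 -m creep '[[0,0.03,-0.002,0,0],[0,0.06,-0.002,0,0],[0,0.09,-0.002,0,0],[0,0.12,-0.002,0,0],[0,0.15,-0.002,0,0],[0,0.15,-0.002,0,0]]'; python3 -c "
from h import *
s,p,R=st();print(p,R.T@s['moment'],s['contact_force'])"; python3 -m creep '[[0,0.02,0,0,0],[0,0.04,0,0,0],[0,0.06,0,0,0],[0,0.07,0,0,0],[0,0.07,0,0,0]]';python3 -c "
from h import *
s,p,R=st();print(p,R.T@s['moment'],s['contact_force'])"
```

```text
clock: 50.1
position: [0.5866, -0.1658, 0.2367]
ee_rot: [0.0, 0.999, 0.036, 0.001]
contact_force: [-1.1, -0.4, -2.1]
width: 0.0594
gripper_force: 23.7
[ 0.58660457 -0.16582938  0.2367037 ] [-0.00780941 -0.08132945  0.02308184] [-1.10309613 -0.36953386 -2.13407129]
clock: 50.6
position: [0.6185, -0.1634, 0.2363]
ee_rot: [-0.0, 0.999, 0.035, -0.001]
contact_force: [0.4, 0.1, -6.6]
width: 0.0595
gripper_force: 23.4
[ 0.61847973 -0.16340079  0.23629796] [-0.04703966  0.00519974 -0.01747047] [ 0.42095782  0.13281955 -6.60630687]
```

```bash
python3 -m creep '[[0,0,0,0.01,0],[0,0,0,0.02,0],[0,0,0,0.03,0],[0,0,0,0.03,0]]'; python3 -c "
from h import *
s,p,R=st();print(p,R.T@s['moment'],s['contact_force'])";python3 -m creep '[[0,0,0,0.01,0],[0,0,0,0.016,0],[0,0,0,0.016,0]]'; python3 -c "
from h import *
s,p,R=st();print(p,R.T@s['moment'],s['contact_force'])"
```

```text
clock: 51.0
position: [0.6178, -0.1634, 0.2215]
ee_rot: [-0.0, 0.999, 0.035, -0.001]
contact_force: [0.1, 0.7, -2.3]
width: 0.0594
gripper_force: 23.7
[ 0.61776671 -0.16343274  0.22152498] [-0.00448319  0.0020785  -0.00464273] [ 0.11685168  0.71716346 -2.26555181]
clock: 51.3
position: [0.618, -0.1635, 0.2137]
ee_rot: [-0.0, 0.999, 0.035, -0.0]
contact_force: [-0.6, -0.0, -1.9]
width: 0.0592
gripper_force: 23.7
[ 0.61800359 -0.16347277  0.2137381 ] [-0.0405443  -0.0021996  -0.00448692] [-0.62631763 -0.00402953 -1.94382454]
```

```bash
python3 -m creep '[[0,0,0,0.006,0],[0,0,0,0.01,0],[0,0,0,0.01,0]]'; python3 -c "
from h import *
s,p,R=st();print(p,R.T@s['moment'],s['contact_force'])";python3 -m creep '[[0,0,0,0.004,0],[0,0,0,0.008,0],[0,0,0,0.008,0]]'; python3 -c "
from h import *
s,p,R=st();print(p,R.T@s['moment'],s['contact_force'])"
```

```text
clock: 51.6
position: [0.6184, -0.1636, 0.2092]
ee_rot: [0.0, 0.999, 0.035, 0.0]
contact_force: [-0.1, -0.2, -1.3]
width: 0.0592
gripper_force: 23.8
[ 0.618379   -0.16361204  0.20923357] [ 0.02531872 -0.00923746 -0.00452355] [-0.05290671 -0.19034256 -1.30333357]
clock: 51.9
position: [0.6187, -0.1636, 0.2084]
ee_rot: [0.001, 0.999, 0.035, 0.001]
contact_force: [-2.5, 1.3, 9.2]
width: 0.059
gripper_force: 24.8
[ 0.61874558 -0.16362457  0.20836727] [ 0.18144647 -0.47038472 -0.02147106] [-2.53025471  1.28021091  9.24749862]
```

```bash
python3 -m creep '[[0,0,0,-0.004,0],[0,0,0,-0.007,0],[0,0,0,-0.007,0],[0.95,0,0,-0.007,0],[0.95,0,0,-0.007,0],[0.95,0,0,-0.007,0],[0.95,0,0,-0.03,0],[0.95,0,0,-0.08,0],[0.95,0,0,-0.15,0],[0.95,0,0,-0.2,0]]' 20; python3 -m creep '[[0.95,-0.08,0,-0.02,0],[0.95,-0.16,0,-0.04,0],[0.95,-0.24,0,-0.06,0],[0.95,-0.32,0,-0.08,0],[0.95,-0.4,0,-0.1,0],[0.95,-0.44,0,-0.1,0],[0.95,-0.44,0,-0.1,0]]'; python3 - <<'E'
from det import *
S=eyes.get_image('scene');T=eyes.get_image('top');W=eyes.get_image('wrist')
f=lambda im,a,b,c,d:cv2.resize(im['frame'][a:b,c:d],(400,480),interpolation=cv2.INTER_CUBIC)
cv2.imwrite('pics/fin.png',np.hstack([f(S,110,250,170,287),f(W,0,384,0,512)])[:,:,::-1])
s,p,R=st();print(p,s['contact_force'])
for l in('tin_a','paddle'):
  for d in eyes.regions_of('scene',l)[:4]: print(l,round(d['confidence'],2),d['bbox'],d['mask'].sum())
for cam,im in(('scene',S),('top',T)):
  for l in('jar','ramekin','canister'):
    d=eyes.place_of(cam,l)
    if d: print(cam,l,plane(im,d[0]['centre'],0).round(3))
E
```

```text
clock: 52.9
position: [0.6188, -0.1637, 0.3084]
ee_rot: [0.001, 0.999, 0.035, 0.001]
contact_force: [0.5, -0.2, -0.1]
width: 0.0805
gripper_force: 0.0
clock: 53.6
position: [0.3971, -0.1789, 0.3567]
ee_rot: [0.001, 0.999, 0.034, 0.001]
contact_force: [-0.5, -0.2, 0.5]
width: 0.0814
gripper_force: 0.0
[ 0.39997181 -0.17915516  0.35520737] [0.38788312 0.30958493 0.85294051]
tin_a 0.91 [238.2, 161.2, 258.8, 190.6] 440
tin_a 0.81 [225.0, 175.3, 244.0, 205.3] 441
tin_a 0.8 [252.4, 145.3, 270.7, 180.8] 397
tin_a 0.22 [162.4, 137.7, 272.8, 254.8] 4075
paddle 0.75 [200.9, 140.8, 219.3, 179.1] 295
scene jar [0.724 0.254 0.   ]
scene ramekin [0.44  0.494 0.   ]
scene canister [0.584 0.5   0.   ]
top jar [0.736 0.251 0.   ]
top ramekin [0.439 0.5   0.   ]
top canister [0.584 0.49  0.   ]
```

View pics/fin.png

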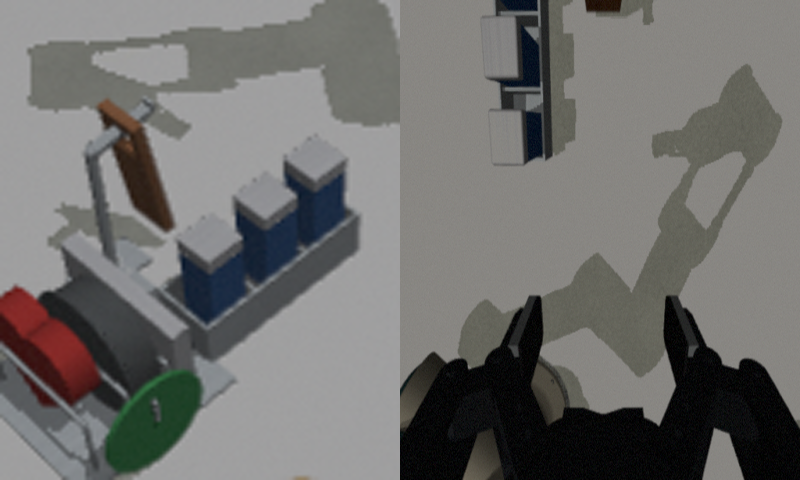

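The final picture shows the three tins upright in their pockets, the paddle hanging on the peg behind its stop, and the gripper clear of everything.

```bash
python3 -m creep '[[1,0,0,0,0],[1,0,0,0,0],[1,0,0,0,0],[1,0,0,0,0],[1,0,0,0,0],[1,0,0,0,0],[1,0,0,0,0],[1,0,0,0,0],[1,0,0,0,0],[1,0,0,0,0]]' >/dev/null; python3 -c "
from det import *
S=eyes.get_image('scene')
for l in('tin_a','paddle'):
  for d in eyes.regions_of('scene',l)[:3]: print(l,round(d['confidence'],2),d['bbox'])
print(manip.sign_off())"
```

```text
tin_a 0.76 [222.3, 174.5, 243.8, 203.8]
tin_a 0.74 [251.5, 148.0, 270.5, 185.0]
tin_a 0.72 [239.0, 159.6, 259.9, 193.6]
paddle 0.66 [249.2, 250.7, 272.0, 275.9]
paddle 0.55 [200.4, 139.6, 219.9, 178.8]
the job is handed in; nothing more can be done
None
```

The job is handed in: all three tins stand upright with the heavy end down, one to a pocket, the paddle hangs by its eye on the peg, and the jar, ramekin and canister were not moved.

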